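# Rotate and restock the rub rack on the grill shelf

### The arm

A 7-joint arm with a two-finger parallel gripper is mounted at the origin on the work surface. World frame = base frame: x ahead of the robot, y to its left, z up, the work surface at z = 0. Lengths are in m, angles in rad, forces in N, time in s.
With the tool pointing down it reaches from about 0.4 to 0.85 m from the base axis. Payload 10.4 kg.
Tool frame: the origin (TCP) lies at the very end of the fingers, on their centre line; the grasp point (between the pads) lies r.hold_point_z behind it (r.hold_point_z is the distance from the TCP to the grasp point, in m); z points along the fingers, y is the direction in which the jaws open and shut (so a half turn about z gives the same grasp; the last joint's range is limited). The gripper opens to 87 mm and grips with 3 to 60 N. Pads are 19 mm wide; open, the fingers measure 117 mm over their backs; the gripper's body (75 mm by 190 mm) begins 51 mm behind the grasp point.
Start: joints at [-1.336, 0.332, -0.065, 1.46, 0.022, 1.35, -0.088], TCP at [0.159, 0.604, 0.223] pointing down, gripper open.
Joint ranges: [-2.6, 2.6], [-0.5, 2.12], [-1.47, 1.34], [0.16, 2.42], [-1.27, 4.41], [0.06, 2.06], [-2.6, 2.6]. Speed limits (rad/s): [2.22, 2.22, 2.79, 2.79, 3.14, 3.14, 3.14].

### API

Orientations are given as a unit quaternion [x, y, z, w].
In Python, from bench import r gives the robot as it stands.
- The arm moves only by the tool send_rows, never from a script. Its argument "commands" is a list of rows, each a list of 7 numbers: the shift along the world's x, y, z normalised to -1 to 1, where 1 is 0.03 m, then the turn, a rotation vector about the world's x, y, z normalised to -1 to 1, where 1 is 5 degrees, then the gripper command: -1 is fully open, 1 is shut, values between are in proportion. In form: [[tx, ty, tz, ax, ay, az, jaw], ...]. A call has 1 to 10 rows; each row shifts and turns the pose as measured when the row begins; what a row does not reach is not made up. A row lasts 1/12 s, in which the tool goes at most 41.7 mm and 7.16 degrees, less where a joint would pass 70% of its speed; a pose out of reach is approached as far as the arm can. A call with a number of a shift or a turn outside -1 to 1 is refused whole. A call with a gripper value outside its range is refused whole. The fingers move at their own pace and stop on an object; "grip_force" is the grip in N (left out, the last holds). Time passes only in rows, so rows that do not move let the fingers close. It gives the time, the measured TCP pose, the force and the opening at its end, in the units of the state.
- r.read_state(): the state, without advancing time (a new reading comes with each control period).
- r.camera(name): name is "scene" or "side" or "wrist"; returns the picture (400x640x3 uint8, blue, green, red); there is no depth.
- r.calibration(name): a dict with "K" (3x3 intrinsics, pixels), "dist" ([k1, k2, p1, p2, k3] as OpenCV has them; the pictures are not rectified), "R" (3x3) and "t" (3): a world point X has camera coordinates R X + t; the wrist camera has in their place "mount" (4x4, takes a point from camera to tool coordinates, whose origin is the TCP and whose axes are the flange's). Camera axes: x right, y down, z forward; pixel columns grow to the right and rows downward; lengths in m; the calibration is good to about 2 mm. A picture is of the moment at which its call begins: read the wrist's pose just before it. calibration takes no time and is no camera call.
- r.close_job(): hands the job in, once; it reports no verdict.
The state is a dict: "time": time; "joint_positions": joint angles; "joint_vel": joint speeds; "joint_torque": joint torques, N m; "ee_pos": TCP position; "eef_rot": TCP orientation; "ft_force": force on the tool from outside, world axes, zero at the start; "torque": the same for the moment, N m; "width": finger opening in m.
Only numpy, scipy, OpenCV 4.12 (cv2) and the standard library are available. Lean on these libraries where they do the work, as an engineer would, in place of code of your own. Each camera call takes 0.05 s, during which the arm holds its last target.

### The job

Restock the rub rack on the grill's side shelf, oldest first: where a lidless empty tin stands at the front of a lane, take it out from under the wire hoop and put it in the delivery tray, then bring the older lidded tin of each lane forward under the hoop until it is up against the front lip. Put the new sealed tins from the delivery tray behind it, each in the lane of its colour, standing on the lane floor, with the first one close up behind the older tin (a lane may get two, one or none). Leave the ramekin, brush and tongs where they are.

Things in the scene. Friction and masses are not known exactly. Their poses are not given: they have to be found in the camera images.
- lane_red: red lane of the rub rack, fixed: white channel 192 long (x), 68 wide (y). Origin under its centre, 4 above the shelf. -x = front, towards the robot. red front lip: inner face x = -90, 22 high. Wires at both sides (60 clear) and rear (inner face x = +90), tops at 16.5. Floor top at 3. Room for 3 tins in a row. A tin on the floor against the lip has its centre at x = -64, z = 39
- lane_red_hoop (a point): rear end, mid-width, of the red lane's fixed wire hoop, which rises from the lip and reaches back to here over the front place. In the lane's frame this point is x = -64, y = 0, z = 85; wire 5 thick, so it spans x -94.5 to -61.5, y -14.5 to +14.5, underside z 82.5, top 87.5. A tin standing in the lane (top at z 75) slides under it with 7.5 to spare
- lane_yellow: yellow lane of the rub rack, fixed: white channel 192 long (x), 68 wide (y). Origin under its centre, 4 above the shelf. -x = front, towards the robot. yellow front lip: inner face x = -90, 22 high. Wires at both sides (60 clear) and rear (inner face x = +90), tops at 16.5. Floor top at 3. Room for 3 tins in a row. A tin on the floor against the lip has its centre at x = -64, z = 39
- lane_yellow_hoop (a point): rear end, mid-width, of the yellow lane's fixed wire hoop, which rises from the lip and reaches back to here over the front place. In the lane's frame this point is x = -64, y = 0, z = 85; wire 5 thick, so it spans x -94.5 to -61.5, y -14.5 to +14.5, underside z 82.5, top 87.5. A tin standing in the lane (top at z 75) slides under it with 7.5 to spare
- lane_green: green lane of the rub rack, fixed: white channel 192 long (x), 68 wide (y). Origin under its centre, 4 above the shelf. -x = front, towards the robot. green front lip: inner face x = -90, 22 high. Wires at both sides (60 clear) and rear (inner face x = +90), tops at 16.5. Floor top at 3. Room for 3 tins in a row. A tin on the floor against the lip has its centre at x = -64, z = 39
- lane_green_hoop (a point): rear end, mid-width, of the green lane's fixed wire hoop, which rises from the lip and reaches back to here over the front place. In the lane's frame this point is x = -64, y = 0, z = 85; wire 5 thick, so it spans x -94.5 to -61.5, y -14.5 to +14.5, underside z 82.5, top 87.5. A tin standing in the lane (top at z 75) slides under it with 7.5 to spare
- red_old_mid (a point): centre (half-way up) of the older, opened tin of red rub: upright aluminium tin, 52 in diameter, 72 high, red lid and red band, no seal. About 170 g. It starts standing in the red lane, towards the rear (centre at lane x 32 to 58); z is its axis, a yaw (turn about the upright axis) means nothing for the tin itself
- yellow_old_mid (a point): centre (half-way up) of the older, opened tin of yellow rub: upright aluminium tin, 52 in diameter, 72 high, yellow lid and yellow band, no seal. About 170 g. It starts standing in the yellow lane, towards the rear (centre at lane x 32 to 58); z is its axis, a yaw (turn about the upright axis) means nothing for the tin itself
- green_old_mid (a point): centre (half-way up) of the older, opened tin of green rub: upright aluminium tin, 52 in diameter, 72 high, green lid and green band, no seal. About 170 g. It starts standing in the green lane, towards the rear (centre at lane x 32 to 58); z is its axis, a yaw (turn about the upright axis) means nothing for the tin itself
- red_new1_mid (a point): centre (half-way up) of a new tin of red rub, same size (52 in diameter, 72 high), red lid and band with a white paper seal across the lid. About 170 g. It starts upright in the delivery tray, or may be absent; z is its axis, a yaw (turn about the upright axis) means nothing for the tin itself
- red_new2_mid (a point): centre (half-way up) of a new tin of red rub, same size (52 in diameter, 72 high), red lid and band with a white paper seal across the lid. About 170 g. It starts upright in the delivery tray, or may be absent; z is its axis, a yaw (turn about the upright axis) means nothing for the tin itself
- yellow_new1_mid (a point): centre (half-way up) of a new tin of yellow rub, same size (52 in diameter, 72 high), yellow lid and band with a white paper seal across the lid. About 170 g. It starts upright in the delivery tray, or may be absent; z is its axis, a yaw (turn about the upright axis) means nothing for the tin itself
- yellow_new2_mid (a point): centre (half-way up) of a new tin of yellow rub, same size (52 in diameter, 72 high), yellow lid and band with a white paper seal across the lid. About 170 g. It starts upright in the delivery tray, or may be absent; z is its axis, a yaw (turn about the upright axis) means nothing for the tin itself
- green_new1_mid (a point): centre (half-way up) of a new tin of green rub, same size (52 in diameter, 72 high), green lid and band with a white paper seal across the lid. About 170 g. It starts upright in the delivery tray, or may be absent; z is its axis, a yaw (turn about the upright axis) means nothing for the tin itself
- green_new2_mid (a point): centre (half-way up) of a new tin of green rub, same size (52 in diameter, 72 high), green lid and band with a white paper seal across the lid. About 170 g. It starts upright in the delivery tray, or may be absent; z is its axis, a yaw (turn about the upright axis) means nothing for the tin itself
- red_empty_mid (a point): centre (half-way up) of the used-up red rub tin: upright open aluminium tin without a lid, dark hole at the top, red band, 52 in diameter, 72 high, about 60 g. It starts at the front of the red lane, under the hoop and within 4 of the lip, or may be absent; z is its axis, its yaw means nothing
- yellow_empty_mid (a point): centre (half-way up) of the used-up yellow rub tin: upright open aluminium tin without a lid, dark hole at the top, yellow band, 52 in diameter, 72 high, about 60 g. It starts at the front of the yellow lane, under the hoop and within 4 of the lip, or may be absent; z is its axis, its yaw means nothing
- green_empty_mid (a point): centre (half-way up) of the used-up green rub tin: upright open aluminium tin without a lid, dark hole at the top, green band, 52 in diameter, 72 high, about 60 g. It starts at the front of the green lane, under the hoop and within 4 of the lip, or may be absent; z is its axis, its yaw means nothing
- tray: brown cardboard delivery tray, fixed, 275 (its x) by 190 (its y), walls 28 high and 4 thick, floor 4 thick. Origin: centre of its underside. The new tins stand in it in some of 2 by 3 spots, about 87 apart along both its axes (spots near x = -87, 0, +87 and y = -43, +43), so at least one spot is free; no dividers
- ramekin: bystander: clear glass ramekin, 84 across, 45 high, standing on the round orange trivet (150 across, 8 thick) behind the rack. Origin: centre of its underside
- brush: bystander: steel grill brush lying bristles down on the shelf behind the tray, about 305 long along its x, head 60 wide at +x, 32 high. Origin on the shelf where handle meets head
- tongs: bystander: chrome tongs lying on the shelf to the left of the rack, about 300 long along their x, 52 wide, 34 high. Origin on the shelf at their middle
- caddy (a joint): bystander: angle of the turntable spice caddy (164 across, 136 high with its knob, four empty white pots) that stands behind the gap between rack and tray
There are look-alikes about, which are no part of the job. What is shaped like the part that bears red_empty_mid but blue or purple is not meant.

How it is judged:
On the way:
1. every older tin stands at the front of its own lane, under the hoop and up against the lip (x of red_old_mid in the frame of lane_red between -0.072 and -0.056 m and y of red_old_mid in the frame of lane_red between -0.01 and 0.01 m and z of red_old_mid in the frame of lane_red between 0.034 and 0.045 m and angle between each of red_old_mid, yellow_old_mid, green_old_mid's own z axis and vertical below 0.12 rad and x of yellow_old_mid in the frame of lane_yellow between -0.072 and -0.056 m and y of yellow_old_mid in the frame of lane_yellow between -0.01 and 0.01 m and z of yellow_old_mid in the frame of lane_yellow between 0.034 and 0.045 m and x of green_old_mid in the frame of lane_green between -0.072 and -0.056 m and y of green_old_mid in the frame of lane_green between -0.01 and 0.01 m and z of green_old_mid in the frame of lane_green between 0.034 and 0.045 m), for 0.2 s.
At the end, for the whole second after the job is handed in: Empty tins are in the tray, on its floor. In each lane the older tin stands within 8 mm of where the lip stops it; every new tin stands upright on the floor of its own colour's lane behind it, one of them at most 18 mm clear of the older tin; all at rest, let go (all of step 1 and x of red_new1_mid in the frame of lane_red between -0.02 and 0.075 m and y of red_new1_mid in the frame of lane_red between -0.01 and 0.01 m and z of red_new1_mid in the frame of lane_red between 0.034 and 0.045 m and angle between each of red_new1_mid, red_new2_mid, yellow_new1_mid, yellow_new2_mid, green_new1_mid, green_new2_mid's own z axis and vertical below 0.12 rad and x of red_new2_mid in the frame of lane_red between -0.02 and 0.075 m and y of red_new2_mid in the frame of lane_red between -0.01 and 0.01 m and z of red_new2_mid in the frame of lane_red between 0.034 and 0.045 m and horizontal distance between any of red_new1_mid, red_new2_mid and red_old_mid below 0.07 m and x of yellow_new1_mid in the frame of lane_yellow between -0.02 and 0.075 m and y of yellow_new1_mid in the frame of lane_yellow between -0.01 and 0.01 m and z of yellow_new1_mid in the frame of lane_yellow between 0.034 and 0.045 m and x of yellow_new2_mid in the frame of lane_yellow between -0.02 and 0.075 m and y of yellow_new2_mid in the frame of lane_yellow between -0.01 and 0.01 m and z of yellow_new2_mid in the frame of lane_yellow between 0.034 and 0.045 m and horizontal distance between any of yellow_new1_mid, yellow_new2_mid and yellow_old_mid below 0.07 m and x of green_new1_mid in the frame of lane_green between -0.02 and 0.075 m and y of green_new1_mid in the frame of lane_green between -0.01 and 0.01 m and z of green_new1_mid in the frame of lane_green between 0.034 and 0.045 m and x of green_new2_mid in the frame of lane_green between -0.02 and 0.075 m and y of green_new2_mid in the frame of lane_green between -0.01 and 0.01 m and z of green_new2_mid in the frame of lane_green between 0.034 and 0.045 m and horizontal distance between any of green_new1_mid, green_new2_mid and green_old_mid below 0.07 m and x of red_empty_mid in the frame of tray between -0.115 and 0.115 m and y of red_empty_mid in the frame of tray between -0.075 and 0.075 m and z of red_empty_mid in the frame of tray between 0.02 and 0.05 m and x of yellow_empty_mid in the frame of tray between -0.115 and 0.115 m and y of yellow_empty_mid in the frame of tray between -0.075 and 0.075 m and z of yellow_empty_mid in the frame of tray between 0.02 and 0.05 m and x of green_empty_mid in the frame of tray between -0.115 and 0.115 m and y of green_empty_mid in the frame of tray between -0.075 and 0.075 m and z of green_empty_mid in the frame of tray between 0.02 and 0.05 m and linear speed of each of red_new1, red_new2, yellow_new1, yellow_new2, green_new1, green_new2, red_empty, yellow_empty, green_empty, red_old, yellow_old, green_old below 0.02 m/s); the robot touches nothing.
It fails at once if the ramekin is shoved more than 30 mm or tipped (distance of ramekin from where it was at the start of the episode above 0.03 m or angle between ramekin's own z axis and vertical above 0.4 rad).
It fails at once if the brush is shoved more than 30 mm (distance of brush from where it was at the start of the episode above 0.03 m).
It fails at once if the tongs is shoved more than 30 mm (distance of tongs from where it was at the start of the episode above 0.03 m).
Of red_empty, yellow_empty, green_empty only 2 to 3 are there at a start; the rules pass over those that are not, and their reading is None.
Of red_new1, red_new2, yellow_new1, yellow_new2, green_new1, green_new2 only 3 to 5 are there at a start; the rules pass over those that are not, and their reading is None.
At some moment in a run one of red_new1, red_new2, yellow_new1, yellow_new2, green_new1, green_new2 may be knocked a few centimetres aside while the robot is not near it.
It also fails if it takes over 210 s, if anything falls off the work surface, if the arm or the gripper's body presses on something with over 40 N, if the wrist force passes 120 N, or if a joint passes its speed limit or range.

## Working session

There is one attempt and no reset: what is moved stays moved. The work goes in short steps, Python scripts to look and compute and a tool call to move; the robot and the scene stay as the last step left them, time stands still between calls to the robot, and variables do not carry over. Pictures are saved under pics/ and viewed, and the job is handed in when it is done.

Besides the shell and the picture viewer there is one more tool, called after "Request:" in YAML: its name, and indented under it one key for each argument. send_rows: Moves the arm, as the interface text tells. Scaled input: -1 to 1 covers 0.03 m each way for a shift and 5 degrees each way for a turn. Its arguments: {"type":"object","properties":{"commands":{"type":"array"},"grip_force":{"type":"number"}},"required":["commands"]}

```bash
ls; mkdir -p pics; python3 - <<'E'
from bench import r
import cv2
print(r.read_state()); print(r.hold_point_z)
for n in("scene","side","wrist"):
    cv2.imwrite(f"pics/{n}0.png",r.camera(n)); print(n,r.calibration(n))
E
```

```text
pics
{'time': 0.0, 'joint_positions': array([-1.33557864,  0.33287211, -0.06467176,  1.46095998,  0.02157702,
        1.34989031, -0.0884901 ]), 'joint_vel': array([ 1.44235480e-04,  1.34701913e-03, -7.15799533e-04,  7.02221564e-05,
        9.42250032e-06, -4.55173667e-04,  8.19307543e-04]), 'joint_torque': array([ 8.91465552e-04, -6.23271704e+01,  2.52681307e-02, -3.89897454e+01,
       -6.11996418e-02,  3.98847763e-02,  1.47213082e-04]), 'ee_pos': array([0.15927139, 0.60395827, 0.22174481]), 'eef_rot': array([ 1.28552314e-01,  9.91702469e-01, -7.14725911e-04, -6.54860372e-05]), 'ft_force': array([-0.16491756, -0.14283706,  0.32963658]), 'torque': array([ 0.0638845 ,  0.01612142, -0.06148163]), 'width': 0.086633073523928}
0.0187
scene {'K': array([[397.80534371,   0.        , 318.29111177],
       [  0.        , 397.80534371, 198.66213468],
       [  0.        ,   0.        ,   1.        ]]), 'dist': array([0.02554561, 0.        , 0.        , 0.        , 0.        ]), 'R': array([[ 0.80308715,  0.59583463, -0.00566878],
       [ 0.45047566, -0.61333944, -0.6487576 ],
       [-0.3900
[... 439 characters left out ...]
     [ 0.23087624,  0.57935371, -0.78169396]]), 't': array([-0.52365924,  0.28365601,  0.83760299])}
wrist {'K': array([[320.77880506,   0.        , 314.82870678],
       [  0.        , 320.77880506, 200.45810952],
       [  0.        ,   0.        ,   1.        ]]), 'dist': array([-0.03378577,  0.        ,  0.        ,  0.        ,  0.        ]), 'mount': array([[ 7.78919115e-04, -9.63689373e-01, -2.67024692e-01,
         7.28701769e-02],
       [ 9.99999382e-01,  5.38950234e-04,  9.71962626e-04,
        -3.64307342e-04],
       [-7.92757033e-04, -2.67025285e-01,  9.63689197e-01,
        -1.62458920e-01],
       [ 0.00000000e+00,  0.00000000e+00,  0.00000000e+00,
         1.00000000e+00]])}
```

View pics/scene0.png

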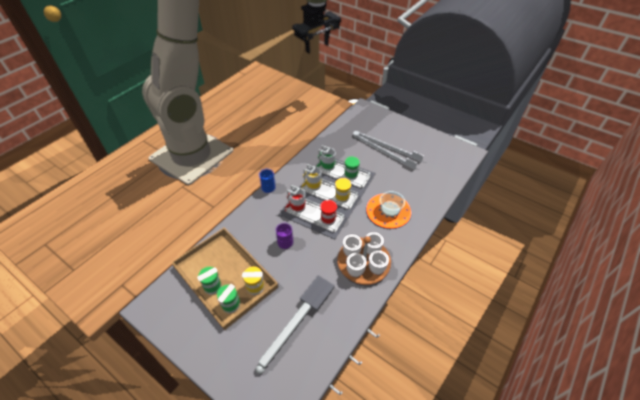

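View pics/side0.png

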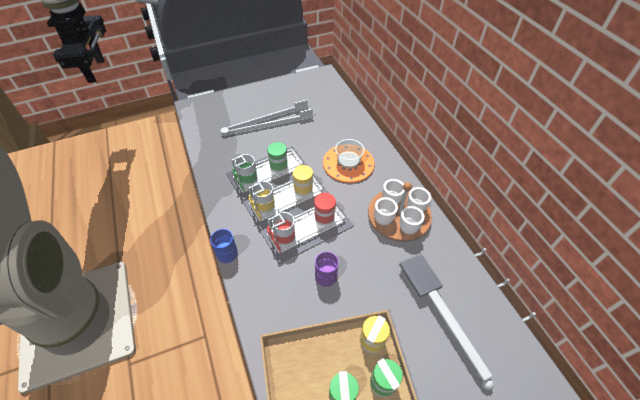

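View pics/wrist0.png

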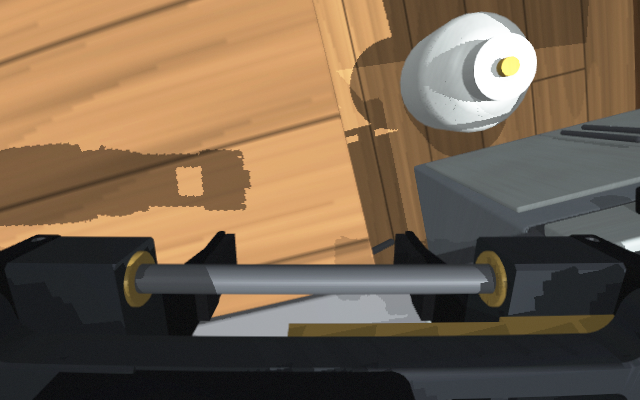

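Three empties (red, yellow and green), three older tins, and three new tins: one yellow and two green. Next I'll zoom in for measurement.

```bash
cat > h.py <<'E'
import numpy as np, cv2
from bench import r
from scipy.spatial.transform import Rotation as Ro
def cam(n,st=None):
    c=r.calibration(n)
    if n=="wrist":
        st=st or r.read_state()
        T=np.eye(4);T[:3,:3]=Ro.from_quat(st['eef_rot']).as_matrix();T[:3,3]=st['ee_pos']
        M=T@c['mount'];R=M[:3,:3].T;t=-R@M[:3,3]
    else: R,t=np.array(c['R']),np.array(c['t'])
    return c['K'],c['dist'],R,t
def toz(C,uv,z):
    K,d,R,t=C
    p=cv2.undistortPoints(np.array(uv,float).reshape(-1,1,2),K,d).reshape(-1,2)
    o=-R.T@t; v=np.c_[p,np.ones(len(p))]@R
    return o+v*((np.asarray(z)-o[2])/v[:,2])[:,None]
def proj(C,X):
    K,d,R,t=C
    return cv2.projectPoints(np.array(X,float).reshape(-1,3),cv2.Rodrigues(R)[0],t,K,d)[0].reshape(-1,2)
def crop(im,x0,y0,x1,y1,s,name):
    cv2.imwrite("pics/"+name,cv2.resize(im[y0:y1,x0:x1],None,fx=s,fy=s,interpolation=cv2.INTER_CUBIC))
E
python3 - <<'E'
from h import *
s=cv2.imread("pics/scene0.png");d=cv2.imread("pics/side0.png")
crop(s,260,130,400,250,5,"sc_rack.png");crop(d,215,130,365,260,5,"sd_rack.png");crop(s,160,220,290,330,5,"sc_tray.png")
E
```

```text
(no output)
```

View pics/sc_rack.png

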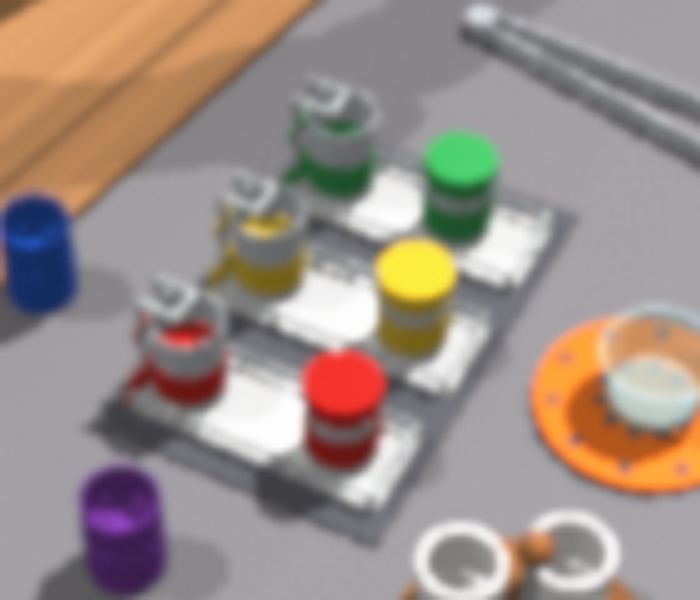

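View pics/sd_rack.png

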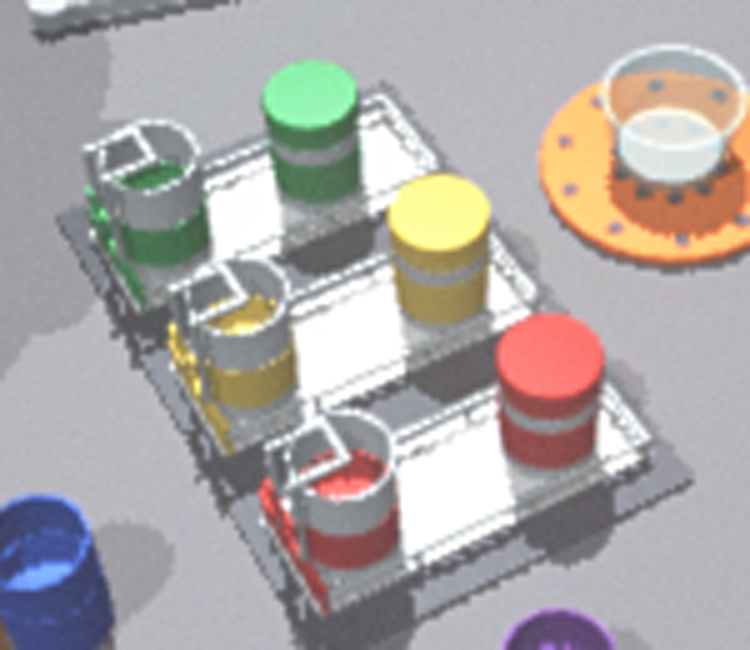

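View pics/sc_tray.png

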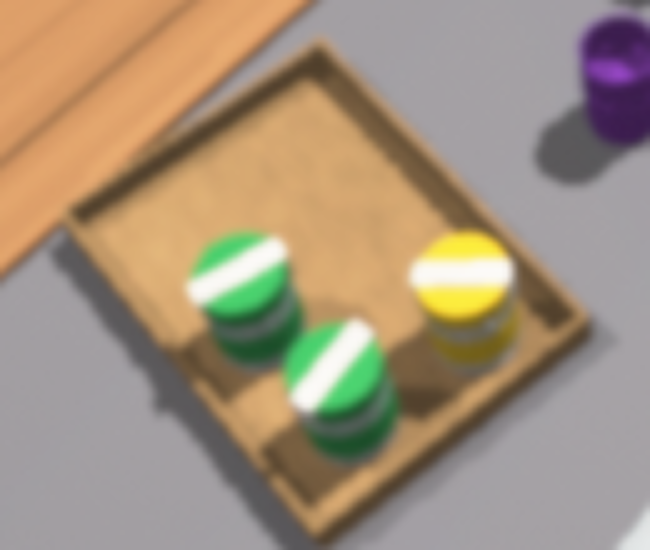

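```bash
python3 - <<'E'
from h import *
np.set_printoptions(precision=4,suppress=True)
S=cam("scene");D=cam("side")
f=lambda C,p,o,s,z:toz(C,np.array(p,float)/s+np.array(o),np.full(len(p),z))
print("plate scene",f(S,[(90,425),(375,543),(575,215)],(260,130),5,.004))
print("plate side",f(D,[(58,215),(690,480),(380,85)],(215,130),5,.004))
print("old tops scene r y g",f(S,[(344,382),(415,268),(460,158)],(260,130),5,.079))
print("old tops side",f(D,[(550,355),(438,212),(311,96)],(215,130),5,.079))
print("new tops g g y",f(S,[(240,276),(335,365),(463,275)],(160,220),5,.076))
print("tray corners",f(S,[(75,212),(318,42),(592,318),(315,540)],(160,220),5,.028))
print("hoops side r y g",f(D,[(342,458),(237,295),(147,152)],(215,130),5,.089))
print("empties top side",f(D,[(345,450),(240,298),(155,160)],(215,130),5,.079))
print("purple, caddy, ramekin, blue",toz(S,[(284,229),(392,204),(267,174)],[.07,.04,.07]))
E
```

```text
plate scene [[ 0.4625 -0.0288  0.004 ]
 [ 0.6735  0.0064  0.004 ]
 [ 0.624   0.3349  0.004 ]]
plate side [[0.4154 0.2997 0.004 ]
 [0.6712 0.0001 0.004 ]
 [0.6214 0.3287 0.004 ]]
old tops scene r y g [[0.6142 0.0531 0.079 ]
 [0.595  0.162  0.079 ]
 [0.5611 0.268  0.079 ]]
old tops side [[0.6126 0.0488 0.079 ]
 [0.5953 0.1566 0.079 ]
 [0.5613 0.2619 0.079 ]]
new tops g g y [[ 0.4849 -0.3482  0.076 ]
 [ 0.5669 -0.3556  0.076 ]
 [ 0.5853 -0.2738  0.076 ]]
tray corners [[ 0.3441 -0.3637  0.028 ]
 [ 0.3707 -0.1875  0.028 ]
 [ 0.641  -0.2339  0.028 ]
 [ 0.607  -0.4223  0.028 ]]
hoops side r y g [[0.497  0.0228 0.089 ]
 [0.4808 0.1344 0.089 ]
 [0.4657 0.2455 0.089 ]]
empties top side [[0.5014 0.0333 0.079 ]
 [0.4831 0.1402 0.079 ]
 [0.4692 0.2479 0.079 ]]
purple, caddy, ramekin, blue [[ 0.5511 -0.096   0.07  ]
 [ 0.76    0.2128  0.04  ]
 [ 0.3525  0.0504  0.07  ]]
```

Request:
send_rows:
  commands:
    - [0.8,-0.9,0.4,0,0,1,-1]
    - [0.8,-0.9,0.4,0,0,1,-1]
    - [0.8,-0.9,0.4,0,0,1,-1]
    - [0.8,-0.9,0.4,0,0,1,-1]
    - [0.8,-0.9,0.4,0,0,0.8,-1]
    - [0.8,-0.9,0.4,0,0,0,-1]
    - [0.8,-0.9,0.4,0,0,0,-1]
    - [0.8,-0.9,0.2,0,0,0,-1]
    - [0.8,-0.9,0,0,0,0,-1]
    - [0.8,-0.9,0,0,0,0,-1]
  grip_force: 15

```text
time: 0.98
ee_pos: [0.3976, 0.324, 0.3114]
eef_rot: [-0.099, 0.995, -0.004, -0.002]
ft_force: [0.6, 0.6, -0.7]
width: 0.0871
```

Request:
send_rows:
  commands:
    - [0.8,-0.9,0,0,0,0,-1]
    - [0.8,-0.9,0,0,0,0,-1]
    - [0.8,-0.9,0,0,0,0,-1]
    - [0.8,-0.9,0,0,0,0,-1]
    - [0.8,-0.9,0,0,0,0,-1]

```text
time: 1.4
ee_pos: [0.5219, 0.1805, 0.312]
eef_rot: [-0.099, 0.995, -0.003, -0.001]
ft_force: [0.3, 0.1, -0.1]
width: 0.0871
```

```bash
python3 - <<'E'
from h import *
import pickle
st=r.read_state(); im=r.camera("wrist"); cv2.imwrite("pics/w1.png",im); pickle.dump(st,open("w1.pkl","wb")); print(st['ee_pos'],st['joint_vel'].round(3),r.read_state()['ee_pos'])
E
```

```text
[0.52191078 0.1805417  0.31202428] [ 0.526  0.369  0.396 -0.372 -0.15   0.027  0.92 ] [0.52608204 0.17286336 0.31182416]
```

View pics/w1.png

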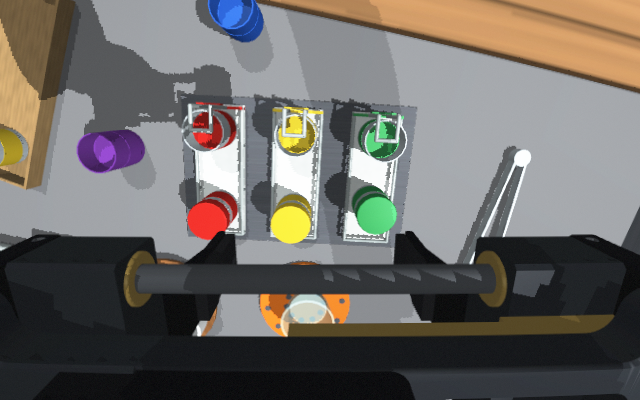

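Request:
send_rows:
  commands:
    - [-0.9,0,0,0,0,-0.4,-1]
    - [0,0,0,0,0,0,-1]
    - [0,0,0,0,0,0,-1]
    - [0,0,0,0,0,0,-1]

```text
time: 1.78
ee_pos: [0.5005, 0.1676, 0.3101]
eef_rot: [-0.072, 0.997, -0.006, -0.002]
ft_force: [0.0, 0.1, 0.1]
width: 0.0868
```

```bash
python3 - <<'E'
from h import *
import pickle
st=r.read_state(); im=r.camera("wrist"); cv2.imwrite("pics/w2.png",im); pickle.dump(st,open("w2.pkl","wb")); print(st['ee_pos'],st['joint_vel'].round(3))
crop(im,160,80,440,260,2.8,"w2c.png")
E
```

```text
[0.50048596 0.16758128 0.310082  ] [ 0.001  0.003 -0.001  0.002  0.001 -0.006  0.009]
```

View pics/w2c.png

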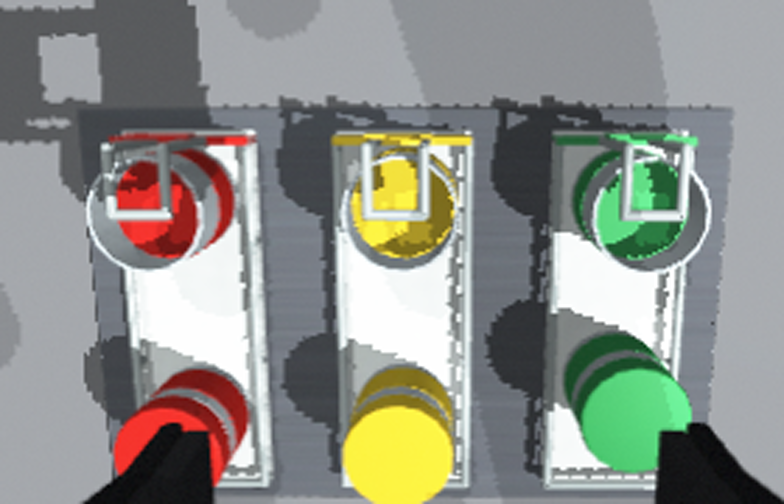

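```bash
python3 - <<'E'
from h import *
import pickle
np.set_printoptions(precision=4,suppress=True)
st=pickle.load(open("w2.pkl","rb")); W=cam("wrist",st)
f=lambda p,z:toz(W,np.array(p,float)/2.8+np.array((160,80)),np.full(len(p),z))
h=f([(139,215),(396,215),(653,215)],.089);print("hoop rear",h)
u=h[2]-h[0];print("yaw deg",np.degrees(np.arctan2(-u[0],u[1])))
print("old tops",f([(169,458),(398,455),(636,415)],.079))
print("empty rims",f([(145,212),(401,212),(653,212)],.079))
# lane wire tops outer
for n,p in dict(r=[(106,135),(256,132),(140,487),(270,487)],y=[(333,137),(472,133),(344,487),(469,487)],g=[(554,135),(696,140),(546,487),(674,480)]).items(): print(n,f(p,.0205))
E
```

```text
hoop rear [[0.4976 0.0363 0.089 ]
 [0.4816 0.1459 0.089 ]
 [0.4655 0.2545 0.089 ]]
yaw deg 8.364852337852476
old tops [[0.613  0.0541 0.079 ]
 [0.5951 0.1616 0.079 ]
 [0.5588 0.2685 0.079 ]]
empty rims [[0.4977 0.0357 0.079 ]
 [0.4814 0.1476 0.079 ]
 [0.4652 0.2567 0.079 ]]
r [[ 0.4724 -0.0045  0.0205]
 [ 0.4604  0.0696  0.0205]
 [ 0.6601  0.0237  0.0205]
 [ 0.6491  0.095   0.0205]]
y [[0.4574 0.1076 0.0205]
 [0.4456 0.1752 0.0205]
 [0.6429 0.1353 0.0205]
 [0.6326 0.203  0.0205]]
g [[0.4406 0.2153 0.0205]
 [0.4326 0.285  0.0205]
 [0.6264 0.2446 0.0205]
 [0.612  0.313  0.0205]]
```

```bash
cat > go.py <<'E'
import sys
from h import *
# usage: go.py x y z yaw_deg : normalised totals needed
st=r.read_state()
x=list(map(float,sys.argv[1:]))
d=(np.array(x[:3])-st['ee_pos'])/.03
yaw=np.radians(x[3] if len(x)>3 else 8.5)
# tool: z down, tool y at angle 90+yaw
ty=np.array([-np.sin(yaw),np.cos(yaw),0]);tz=np.array([0,0,-1.]);tx=np.cross(ty,tz)
T=np.c_[tx,ty,tz]
rv=(Ro.from_matrix(T)*Ro.from_quat(st['eef_rot']).inv()).as_rotvec(degrees=True)/5
print("t",st['time'],"pos",st['ee_pos'].round(4),"shift rows",d.round(2),"turn",rv.round(2),"w",round(st['width'],4),"F",st['ft_force'].round(1))
E
python3 go.py 0.4977 0.036 0.12; python3 go.py 0.4977 0.036 0.035
```

```text
t 1.8333 pos [0.5006 0.1678 0.31  ] shift rows [-0.1  -4.39 -6.33] turn [ 0.14 -0.03  0.04] w 0.0871 F [ 0.8  0.1 -0.2]
t 1.8333 pos [0.5006 0.1678 0.31  ] shift rows [-0.1  -4.39 -9.17] turn [ 0.14 -0.03  0.04] w 0.0871 F [ 0.8  0.1 -0.2]
```

Request:
send_rows:
  commands:
    - [0,-0.9,-0.8,0.14,0,0,-0.4]
    - [0,-0.9,-0.8,0,0,0,-0.4]
    - [0,-0.9,-0.8,0,0,0,-0.4]
    - [0,-0.9,-0.8,0,0,0,-0.4]
    - [0,-0.8,-0.8,0,0,0,-0.4]
    - [0,0,-0.8,0,0,0,-0.4]
    - [0,0,-0.8,0,0,0,-0.4]
    - [0,0,-0.4,0,0,0,-0.4]
    - [0,0,0,0,0,0,-0.4]
    - [0,0,0,0,0,0,-0.4]

```text
time: 2.67
ee_pos: [0.5009, 0.0357, 0.124]
eef_rot: [-0.079, 0.997, 0.001, 0.001]
ft_force: [1.4, 0.3, 0.6]
width: 0.0611
```

```bash
python3 go.py 0.4977 0.036 0.035
```

```text
t 2.6667 pos [0.5009 0.0357 0.124 ] shift rows [-0.11  0.01 -2.97] turn [-0.03  0.03 -0.12] w 0.0611 F [1.4 0.3 0.6]
```

Request:
send_rows:
  commands:
    - [-0.1,0,-0.6,0,0,0,-0.45]
    - [0,0,-0.6,0,0,0,-0.45]
    - [0,0,-0.6,0,0,0,-0.45]
    - [0,0,-0.6,0,0,0,-0.45]
    - [0,0,-0.55,0,0,0,-0.45]
    - [0,0,0,0,0,0,-0.45]
    - [0,0,0,0,0,0,0]
    - [0,0,0,0,0,0,0]
    - [0,0,0,0,0,0,0]
    - [0,0,0,0,0,0,0]
  grip_force: 12

```text
time: 3.5
ee_pos: [0.5073, 0.0419, 0.0446]
eef_rot: [-0.084, 0.996, 0.003, 0.01]
ft_force: [0.2, 0.1, 0.0]
width: 0.0522
```

```bash
python3 - <<'E'
from h import *
im=r.camera("side"); crop(im,190,90,360,260,4.5,"sd3.png");print(r.read_state()['ee_pos'],r.read_state()['ft_force'])
E
```

```text
[0.50744802 0.04190478 0.04471236] [ 0.919007    0.20746605 -0.53284382]
```

View pics/sd3.png

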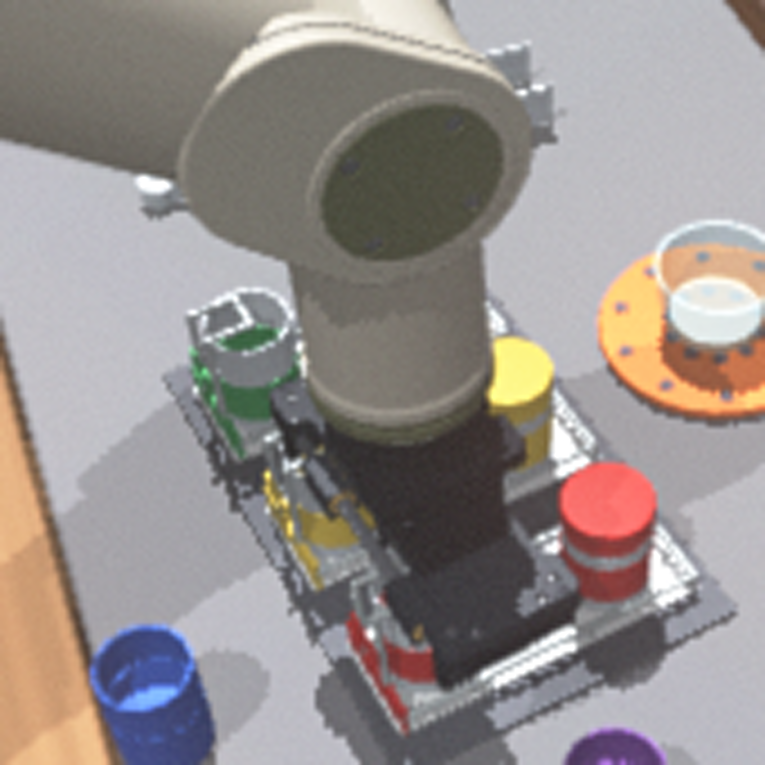

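```bash
python3 - <<'E'
from h import *
s=r.read_state();print(s['joint_positions'].round(3),s['torque'],s['joint_torque'].round(1))
E
python3 go.py 0.5073 0.0419 0.047
```

```text
[-0.526  0.256  0.398  1.992 -0.132  0.897  1.681] [0.03597378 0.02671666 0.05668254] [  0.  -44.9   4.2 -30.9   0.    0.1   0. ]
t 3.55 pos [0.5074 0.0419 0.0447] shift rows [-0.   -0.    0.08] turn [-0.09  0.23 -0.22] w 0.0519 F [ 0.9  0.2 -0.5]
```

Request:
send_rows:
  commands:
    - [0,0,0.1,-0.1,0.2,0,0]
    - [0.25,0.03,0,0,0,0,0]
    - [0.25,0.03,0,0,0,0,0]
    - [0.25,0.03,0,0,0,0,0]

```text
time: 3.88
ee_pos: [0.5316, 0.0452, 0.0497]
eef_rot: [-0.084, 0.996, 0.0, 0.002]
ft_force: [0.3, -0.2, -0.8]
width: 0.0518
```

Request:
send_rows:
  commands:
    - [0.2,0.03,0,0,0,0,0]
    - [0,0,0.3,0,0,0,0]
    - [0,0,0.7,0,0,0,0]
    - [0,0,1,0,0,0,0]
    - [0,0,1,0,0,0,0]
    - [0,0,1,0,0,0,0]
    - [0,0,0,0,0,0,0]

```text
time: 4.47
ee_pos: [0.5387, 0.0447, 0.1751]
eef_rot: [-0.083, 0.997, -0.001, 0.001]
ft_force: [1.5, 0.7, 0.3]
width: 0.0519
```

```bash
python3 go.py 0.499 -0.26 0.19; python3 - <<'E'
from h import *
im=r.camera("side"); crop(im,190,90,360,260,4.5,"sd4.png")
E
```

```text
t 4.4667 pos [0.5387 0.0447 0.1751] shift rows [ -1.32 -10.16   0.5 ] turn [ 0.02  0.02 -0.21] w 0.0519 F [1.5 0.7 0.3]
```

View pics/sd4.png

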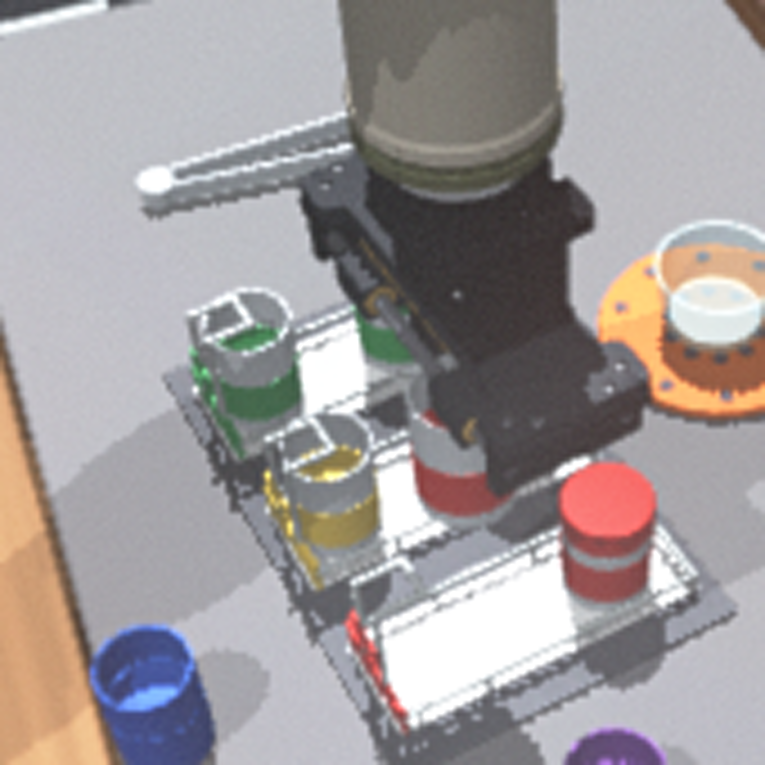

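Request:
send_rows:
  commands:
    - [-0.15,-1,0,0,0,-0.2,0]
    - [-0.15,-1,0,0,0,0,0]
    - [-0.15,-1,0,0,0,0,0]
    - [-0.15,-1,0,0,0,0,0]
    - [-0.15,-1,0,0,0,0,0]
    - [-0.15,-1,0,0,0,0,0]
    - [-0.15,-1,0,0,0,0,0]
    - [-0.15,-1,0,0,0,0,0]
    - [-0.15,-1,0,0,0,0,0]
    - [-0.1,-0.9,0,0,0,0,0]

```text
time: 5.35
ee_pos: [0.4873, -0.2561, 0.1671]
eef_rot: [-0.081, 0.997, 0.001, -0.004]
ft_force: [-0.2, -0.1, 0.6]
width: 0.0516
```

Request:
send_rows:
  commands:
    - [0,0,0,0,0,0,0]
    - [0,0,0,0,0,0,0]

```text
time: 5.52
ee_pos: [0.4838, -0.2629, 0.1657]
eef_rot: [-0.076, 0.997, 0.0, -0.005]
ft_force: [0.5, 1.0, -1.9]
width: 0.0514
```

```bash
python3 - <<'E'
from h import *
import pickle
st=r.read_state(); im=r.camera("wrist"); cv2.imwrite("pics/w5.png",im); pickle.dump(st,open("w5.pkl","wb"))
cv2.imwrite("pics/s5.png",r.camera("scene"))
E
python3 go.py .499 -.26 .05
```

```text
t 5.6167 pos [ 0.4841 -0.2619  0.1659] shift rows [ 0.5   0.06 -3.86] turn [ 0.01 -0.12 -0.06] w 0.0516 F [ 0.1 -0.4 -0.5]
```

View pics/w5.png

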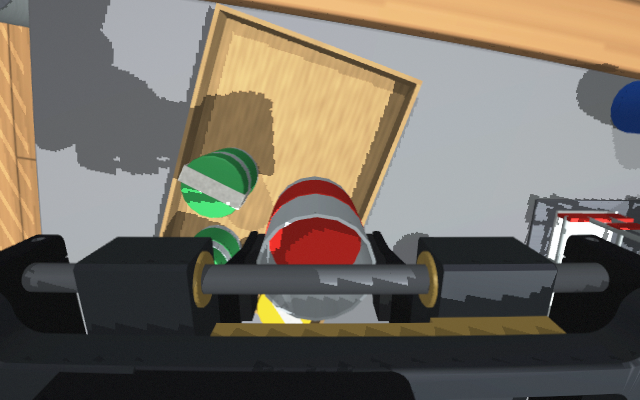

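```bash
python3 - <<'E'
from h import *
import pickle
np.set_printoptions(precision=4,suppress=True)
W=cam("wrist",pickle.load(open("w5.pkl","rb")))
print(toz(W,[(212,186),(219,5),(421,80)],[.076,.028,.028]))
E
```

```text
[[ 0.4805 -0.3476  0.076 ]
 [ 0.3355 -0.3678  0.028 ]
 [ 0.3685 -0.185   0.028 ]]
```

Request:
send_rows:
  commands:
    - [0.4,0.15,-0.7,0,-0.1,0,0]
    - [0.1,0,-0.9,0,0,0,0]
    - [0,0,-0.9,0,0,0,0]
    - [0,0,-0.8,0,0,0,0]
    - [0,0,-0.3,0,0,0,0]
    - [0,0,0,0,0,0,0]

```text
time: 6.12
ee_pos: [0.5032, -0.2483, 0.0542]
eef_rot: [-0.082, 0.997, 0.001, 0.001]
ft_force: [-0.2, 0.1, -1.2]
width: 0.0518
```

```bash
python3 go.py .499 -.257 .045
```

```text
t 6.1167 pos [ 0.5032 -0.2483  0.0542] shift rows [-0.14 -0.29 -0.31] turn [-0.03  0.03 -0.19] w 0.0518 F [-0.2  0.1 -1.2]
```

Request:
send_rows:
  commands:
    - [-0.1,-0.2,-0.2,0,0,0,0]
    - [0,0,-0.1,0,0,0,0]
    - [0,0,0,0,0,0,0]
    - [0,0,0,0,0,0,-0.45]
    - [0,0,0,0,0,0,-0.45]
    - [0,0,0,0,0,0,-0.45]

```text
time: 6.62
ee_pos: [0.503, -0.2542, 0.0491]
eef_rot: [-0.083, 0.997, 0.001, 0.004]
ft_force: [-0.6, -0.4, 0.1]
width: 0.0611
```

Request:
send_rows:
  commands:
    - [0,0,0.4,0,0,0,-0.45]
    - [0,0,1,0,0,0,-0.45]
    - [0,0,1,0,0,0,-0.45]
    - [0,0,1,0,0,0,-0.45]
    - [0,0.6,0.6,0,0,0,-0.45]
    - [0,1,0,0,0,0,-0.45]
    - [0,1,0,0,0,0,-0.45]

```text
time: 7.2
ee_pos: [0.5006, -0.1827, 0.1825]
eef_rot: [-0.076, 0.997, -0.002, 0.006]
ft_force: [0.5, 0.3, -0.4]
width: 0.0632
```

```bash
python3 go.py .4817 .147 .16; python3 - <<'E'
from h import *
im=r.camera("scene"); crop(im,150,120,410,330,3,"s6.png")
E
```

```text
t 7.2 pos [ 0.5006 -0.1827  0.1825] shift rows [-0.63 10.99 -0.75] turn [ 0.03  0.14 -0.05] w 0.0632 F [ 0.5  0.3 -0.4]
```

View pics/s6.png

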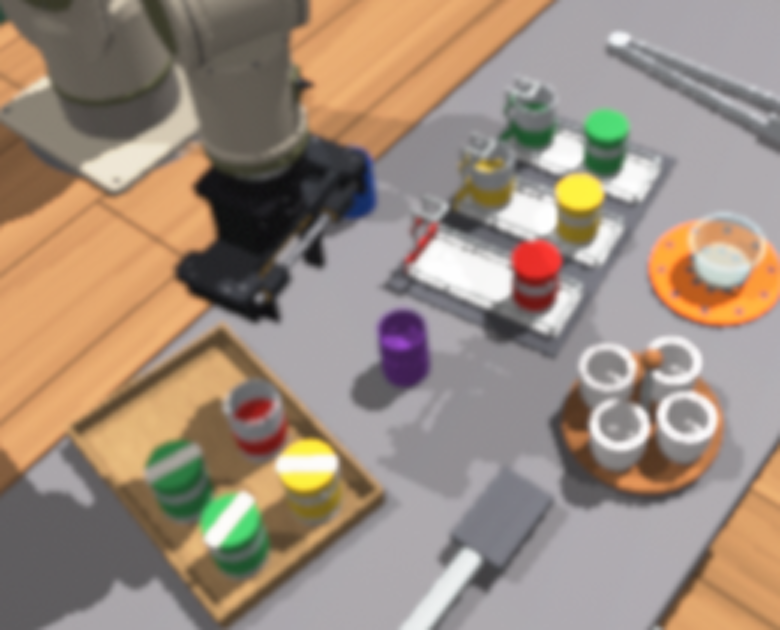

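Request:
send_rows:
  commands:
    - [-0.1,1,0,0,0,0,-0.45]
    - [-0.1,1,0,0,0.1,0,-0.45]
    - [-0.1,1,0,0,0,0,-0.45]
    - [-0.1,1,0,0,0,0,-0.45]
    - [-0.1,1,0,0,0,0,-0.45]
    - [-0.1,1,0,0,0,0,-0.45]
    - [0,1,0,0,0,0,-0.45]
    - [0,1,0,0,0,0,-0.45]
    - [0,1,0,0,0,0,-0.45]
    - [0,1,-0.3,0,0,0,-0.45]

```text
time: 8.08
ee_pos: [0.4837, 0.1305, 0.1898]
eef_rot: [-0.073, 0.997, 0.0, 0.012]
ft_force: [1.8, 0.1, -0.2]
width: 0.0628
```

Request:
send_rows:
  commands:
    - [0,0.5,-0.6,0,0,0,-0.45]
    - [0,0,-0.6,0,0,0,-0.45]
    - [0,0,0,0,0,0,-0.45]

```text
time: 8.33
ee_pos: [0.4833, 0.1542, 0.1558]
eef_rot: [-0.078, 0.997, 0.002, 0.014]
ft_force: [0.1, -0.4, -0.3]
width: 0.0634
```

```bash
python3 go.py .4817 .147 .04
```

```text
t 8.3333 pos [0.4833 0.1542 0.1558] shift rows [-0.05 -0.24 -3.86] turn [-0.07  0.32 -0.09] w 0.0634 F [ 0.1 -0.4 -0.3]
```

Request:
send_rows:
  commands:
    - [0,-0.2,-0.5,0,0.3,0,-0.45]
    - [0,0,-0.7,0,0,0,-0.45]
    - [0,0,-0.6,0,0,0,-0.45]
    - [0,0,0,0,0,0,-0.45]

```text
time: 8.67
ee_pos: [0.4857, 0.1473, 0.1068]
eef_rot: [-0.077, 0.997, 0.004, 0.004]
ft_force: [-0.9, -0.3, -0.6]
width: 0.0629
```

```bash
python3 go.py .4817 .147 .04
```

```text
t 8.6667 pos [0.4857 0.1473 0.1068] shift rows [-0.13 -0.01 -2.23] turn [-0.09  0.08 -0.07] w 0.0629 F [-0.9 -0.3 -0.6]
```

Request:
send_rows:
  commands:
    - [-0.2,0,-0.5,0,0.1,0,-0.45]
    - [-0.05,0,-0.6,0,0,0,-0.45]
    - [-0.05,0,-0.6,0,0,0,-0.45]
    - [-0.05,0,-0.3,0,0,0,-0.45]
    - [0,0,0,0,0,0,-0.45]
    - [0,0,0,0,0,0,-0.45]

```text
time: 9.17
ee_pos: [0.4781, 0.1461, 0.052]
eef_rot: [-0.075, 0.997, 0.005, 0.003]
ft_force: [-0.6, -0.5, -0.1]
width: 0.0633
```

```bash
python3 go.py .4817 .147 .045
```

```text
t 9.1667 pos [0.4781 0.1461 0.052 ] shift rows [ 0.12  0.03 -0.23] turn [-0.13  0.05 -0.03] w 0.0633 F [-0.6 -0.5 -0.1]
```

Request:
send_rows:
  commands:
    - [0.1,0,-0.2,-0.1,0,0,-0.45]
    - [0,0,0,0,0,0,0]
    - [0,0,0,0,0,0,0]
    - [0,0,0,0,0,0,0]
    - [0,0,0,0,0,0,0]

```text
time: 9.58
ee_pos: [0.4837, 0.147, 0.0492]
eef_rot: [-0.075, 0.997, 0.001, 0.005]
ft_force: [-0.2, -0.2, -0.4]
width: 0.0519
```

Request:
send_rows:
  commands:
    - [0,0,0.07,0,0,0,0]
    - [0.25,0.04,0,0,0,0,0]
    - [0.25,0.04,0,0,0,0,0]
    - [0.25,0.04,0,0,0,0,0]
    - [0,0,0,0,0,0,0]

```text
time: 10.0
ee_pos: [0.509, 0.1513, 0.0524]
eef_rot: [-0.075, 0.997, 0.002, 0.005]
ft_force: [0.2, -0.3, -0.7]
width: 0.0514
```

Request:
send_rows:
  commands:
    - [0.35,0.05,0,0,0,0,0]
    - [0,0,0,0,0,0,0]
    - [0,0,0.4,0,0,0,0]
    - [0,0,1,0,0,0,0]
    - [0,0,1,0,0,0,0]
    - [0,0,1,0,0,0,0]
    - [0,0,0.9,0,0,0,0]
    - [0,-0.5,0,0,0,0,0]
    - [0,-1,0,0,0,0,0]

```text
time: 10.75
ee_pos: [0.5156, 0.1105, 0.1893]
eef_rot: [-0.079, 0.997, 0.001, 0.003]
ft_force: [-0.5, -0.7, -1.9]
width: 0.0518
```

```bash
python3 go.py .414 -.245 .18
```

```text
t 10.75 pos [0.5156 0.1105 0.1893] shift rows [ -3.39 -11.85  -0.31] turn [-0.03  0.06 -0.11] w 0.0518 F [-0.5 -0.7 -1.9]
```

Request:
send_rows:
  commands:
    - [-0.29,-1,0,0,0,0,0]
    - [-0.29,-1,0,0,0,0,0]
    - [-0.29,-1,0,0,0,0,0]
    - [-0.29,-1,0,0,0,0,0]
    - [-0.29,-1,0,0,0,0,0]
    - [-0.29,-1,0,0,0,0,0]
    - [-0.29,-1,0,0,0,0,0]
    - [-0.29,-1,0,0,0,0,0]
    - [-0.29,-1,0,0,0,0,0]
    - [-0.29,-1,0,0,0,0,0]

```text
time: 11.58
ee_pos: [0.4189, -0.2035, 0.1946]
eef_rot: [-0.079, 0.997, 0.004, 0.006]
ft_force: [0.3, -0.2, -0.3]
width: 0.0514
```

Request:
send_rows:
  commands:
    - [-0.29,-1,0,0,0,0,0]
    - [-0.1,-0.5,-0.5,0,0,0,0]
    - [0,0,-0.8,0,0,0,0]
    - [0,0,-0.7,0,0,0,0]
    - [0,0,0,0,0,0,0]

```text
time: 12.0
ee_pos: [0.4002, -0.2594, 0.1361]
eef_rot: [-0.073, 0.997, 0.004, 0.009]
ft_force: [-0.9, -0.6, -0.6]
width: 0.052
```

```bash
python3 go.py .414 -.245 .05
```

```text
t 12.0 pos [ 0.4002 -0.2594  0.1361] shift rows [ 0.46  0.48 -2.87] turn [-0.11  0.2   0.04] w 0.052 F [-0.9 -0.6 -0.6]
```

Request:
send_rows:
  commands:
    - [0.4,0.4,-0.4,-0.1,0.2,0,0]
    - [0,0,-0.8,0,0,0,0]
    - [0,0,-0.8,0,0,0,0]
    - [0,0,-0.6,0,0,0,0]
    - [0,0,0,0,0,0,0]

```text
time: 12.42
ee_pos: [0.4131, -0.2465, 0.0606]
eef_rot: [-0.072, 0.997, 0.001, 0.002]
ft_force: [-1.0, 0.4, -1.1]
width: 0.0517
```

```bash
python3 go.py .414 -.245 .047
```

```text
t 12.4167 pos [ 0.4131 -0.2465  0.0606] shift rows [ 0.03  0.05 -0.45] turn [-0.04  0.04  0.04] w 0.0517 F [-1.   0.4 -1.1]
```

Request:
send_rows:
  commands:
    - [0,0,-0.4,0,0,0,0]
    - [0,0,-0.05,0,0,0,0]
    - [0,0,0,0,0,0,0]

```text
time: 12.67
ee_pos: [0.4142, -0.2462, 0.0506]
eef_rot: [-0.073, 0.997, 0.002, 0.003]
ft_force: [1.3, 0.3, 0.3]
width: 0.0519
```

Request:
send_rows:
  commands:
    - [0,0,0,0,0,0,-0.45]
    - [0,0,0,0,0,0,-0.45]
    - [0,0,0,0,0,0,-0.45]
    - [0,0,0.4,0,0,0,-0.45]
    - [0,0,1,0,0,0,-0.45]
    - [0,0,1,0,0,0,-0.45]
    - [0,0,1,0,0,0,-0.45]
    - [0.2,0.7,1,0,0,0,-0.45]
    - [0.2,1,0,0,0,0,-0.45]
    - [0.2,1,0,0,0,0,-0.45]

```text
time: 13.5
ee_pos: [0.4316, -0.1707, 0.1975]
eef_rot: [-0.066, 0.998, -0.0, 0.007]
ft_force: [1.5, 0.0, -0.0]
width: 0.0629
```

```bash
python3 go.py .4655 .256 .16
```

```text
t 13.5 pos [ 0.4316 -0.1707  0.1975] shift rows [ 1.13 14.22 -1.25] turn [-0.01  0.16  0.19] w 0.0629 F [ 1.5  0.  -0. ]
```

Request:
send_rows:
  commands:
    - [0.1,1,0,0,0.1,0.2,-0.45]
    - [0.1,1,0,0,0,0,-0.45]
    - [0.1,1,0,0,0,0,-0.45]
    - [0.1,1,0,0,0,0,-0.45]
    - [0.1,1,0,0,0,0,-0.45]
    - [0.1,1,0,0,0,0,-0.45]
    - [0.1,1,0,0,0,0,-0.45]
    - [0.1,1,0,0,0,0,-0.45]
    - [0.1,1,0,0,0,0,-0.45]
    - [0.1,1,0,0,0,0,-0.45]

```text
time: 14.33
ee_pos: [0.4636, 0.1415, 0.2083]
eef_rot: [-0.071, 0.997, 0.002, 0.011]
ft_force: [1.5, -0.5, -0.2]
width: 0.0633
```

Request:
send_rows:
  commands:
    - [0,1,0,0,0,0,-0.45]
    - [0,1,0,0,0,0,-0.45]
    - [0,1,0,0,0,0,-0.45]
    - [0,0.6,-0.3,0,0,0,-0.45]
    - [0,0,-0.8,0,0,0,-0.45]
    - [0,0,0,0,0,0,-0.45]

```text
time: 14.83
ee_pos: [0.4629, 0.2629, 0.1795]
eef_rot: [-0.075, 0.997, 0.004, 0.015]
ft_force: [-0.2, -1.1, -0.9]
width: 0.0633
```

```bash
python3 go.py .4655 .256 .11
```

```text
t 14.8333 pos [0.4629 0.2629 0.1795] shift rows [ 0.09 -0.23 -2.32] turn [-0.12  0.34 -0.02] w 0.0633 F [-0.2 -1.1 -0.9]
```

Request:
send_rows:
  commands:
    - [0.05,-0.2,-0.6,-0.1,0.3,0,-0.45]
    - [0,0,-0.8,0,0,0,-0.45]
    - [0,0,-0.8,0,0,0,-0.45]
    - [0,0,0,0,0,0,-0.45]

```text
time: 15.17
ee_pos: [0.4663, 0.2566, 0.1172]
eef_rot: [-0.075, 0.997, 0.001, 0.004]
ft_force: [0.3, -1.2, 0.1]
width: 0.0626
```

```bash
python3 go.py .4655 .256 .045
```

```text
t 15.1667 pos [0.4663 0.2566 0.1172] shift rows [-0.03 -0.02 -2.41] turn [-0.04  0.08 -0.01] w 0.0626 F [ 0.3 -1.2  0.1]
```

Request:
send_rows:
  commands:
    - [-0.1,0,-0.6,0,0.1,0,-0.45]
    - [-0.05,0,-0.6,0,0,0,-0.45]
    - [-0.05,0,-0.6,0,0,0,-0.45]
    - [0,0,-0.5,0,0,0,-0.45]
    - [0,0,0,0,0,0,-0.45]

```text
time: 15.58
ee_pos: [0.465, 0.2559, 0.0566]
eef_rot: [-0.072, 0.997, 0.004, 0.003]
ft_force: [0.0, -0.6, 0.6]
width: 0.0629
```

```bash
python3 go.py .4655 .256 .045
```

```text
t 15.5833 pos [0.465  0.2559 0.0566] shift rows [ 0.02  0.   -0.39] turn [-0.09  0.07  0.04] w 0.0629 F [ 0.  -0.6  0.6]
```

Request:
send_rows:
  commands:
    - [0,0,-0.3,-0.1,0.1,0,-0.45]
    - [0,0,0,0,0,0,0]
    - [0,0,0,0,0,0,0]
    - [0,0,0,0,0,0,0]
    - [0,0,0,0,0,0,0]

```text
time: 16.0
ee_pos: [0.4686, 0.257, 0.0541]
eef_rot: [-0.072, 0.997, 0.001, 0.001]
ft_force: [-0.5, -0.9, 0.1]
width: 0.0517
```

Request:
send_rows:
  commands:
    - [0,0,0.07,0,0,0,0]
    - [0.25,0.04,0,0,0,0,0]
    - [0.25,0.04,0,0,0,0,0]
    - [0.25,0.04,0,0,0,0,0]
    - [0.25,0.04,0,0,0,0,0]
    - [0,0,0,0,0,0,0]

```text
time: 16.5
ee_pos: [0.5028, 0.2628, 0.0582]
eef_rot: [-0.072, 0.997, 0.001, 0.002]
ft_force: [0.8, -0.1, -1.4]
width: 0.0518
```

Request:
send_rows:
  commands:
    - [0,0,0.4,0,0,0,0]
    - [0,0,1,0,0,0,0]
    - [0,0,1,0,0,0,0]
    - [0,0,1,0,0,0,0]
    - [0,0,1,0,0,0,0]
    - [0,-0.5,0,0,0,0,0]
    - [-0.15,-1,0,0,0,0,0]
    - [-0.15,-1,0,0,0,0,0]

```text
time: 17.17
ee_pos: [0.4911, 0.1903, 0.2]
eef_rot: [-0.076, 0.997, 0.001, 0.002]
ft_force: [-0.0, -0.2, 0.1]
width: 0.0516
```

```bash
python3 go.py .398 -.329 .19
```

```text
t 17.1667 pos [0.4911 0.1903 0.2   ] shift rows [ -3.1  -17.31  -0.33] turn [-0.03  0.04 -0.04] w 0.0516 F [-0.  -0.2  0.1]
```

Request:
send_rows:
  commands:
    - [-0.15,-1,0,0,0,0,0]
    - [-0.15,-1,0,0,0,0,0]
    - [-0.15,-1,0,0,0,0,0]
    - [-0.15,-1,0,0,0,0,0]
    - [-0.15,-1,0,0,0,0,0]
    - [-0.15,-1,0,0,0,0,0]
    - [-0.15,-1,0,0,0,0,0]
    - [-0.15,-1,0,0,0,0,0]
    - [-0.15,-1,0,0,0,0,0]
    - [-0.15,-1,0,0,0,0,0]

```text
time: 18.0
ee_pos: [0.4398, -0.1242, 0.2073]
eef_rot: [-0.077, 0.997, 0.005, 0.005]
ft_force: [1.0, -0.6, -1.0]
width: 0.0516
```

Request:
send_rows:
  commands:
    - [-0.15,-1,0,0,0,0,0]
    - [-0.15,-1,0,0,0,0,0]
    - [-0.15,-1,0,0,0,0,0]
    - [-0.15,-1,0,0,0,0,0]
    - [-0.15,-1,0,0,0,0,0]
    - [-0.15,-0.9,0,0,0,0,0]
    - [0,0,0,0,0,0,0]

```text
time: 18.58
ee_pos: [0.4056, -0.3159, 0.2126]
eef_rot: [-0.073, 0.997, 0.005, 0.009]
ft_force: [-0.6, -0.2, -0.5]
width: 0.0517
```

```bash
python3 go.py .398 -.329 .055
```

```text
t 18.5833 pos [ 0.4056 -0.3159  0.2126] shift rows [-0.25 -0.44 -5.25] turn [-0.13  0.2   0.02] w 0.0517 F [-0.6 -0.2 -0.5]
```

Request:
send_rows:
  commands:
    - [-0.25,-0.4,-0.6,-0.1,0.2,0,0]
    - [0,0,-0.9,0,0,0,0]
    - [0,0,-0.9,0,0,0,0]
    - [0,0,-0.9,0,0,0,0]
    - [0,0,-0.9,0,0,0,0]
    - [0,0,0,0,0,0,0]

```text
time: 19.08
ee_pos: [0.3969, -0.3308, 0.0868]
eef_rot: [-0.071, 0.997, 0.001, 0.004]
ft_force: [-1.6, 0.9, -1.6]
width: 0.0513
```

```bash
python3 go.py .398 -.329 .052
```

```text
t 19.0833 pos [ 0.3969 -0.3308  0.0868] shift rows [ 0.04  0.06 -1.16] turn [-0.03  0.08  0.08] w 0.0513 F [-1.6  0.9 -1.6]
```

Request:
send_rows:
  commands:
    - [0,0.05,-0.6,0,0.1,0,0]
    - [0,0,-0.55,0,0,0,0]
    - [0,0,0,0,0,0,0]
    - [0,0,-0.05,0,0,0,0]
    - [0,0,0,0,0,0,0]

```text
time: 19.5
ee_pos: [0.3985, -0.3293, 0.0558]
eef_rot: [-0.071, 0.997, 0.002, 0.001]
ft_force: [-0.1, -0.1, -0.9]
width: 0.0518
```

Request:
send_rows:
  commands:
    - [0,0,0,0,0,0,-0.45]
    - [0,0,0,0,0,0,-0.45]
    - [0,0,0,0,0,0,-0.45]
    - [0,0,0.4,0,0,0,-0.45]
    - [0,0,1,0,0,0,-0.45]
    - [0,0,1,0,0,0,-0.45]
    - [0,0,1,0,0,0,-0.45]
    - [0.3,0.7,1,0,0,0,-0.45]
    - [0.5,1,0,0,0,0,-0.45]
    - [0.5,1,0,0,0,0,-0.45]

```text
time: 20.33
ee_pos: [0.4344, -0.2554, 0.2055]
eef_rot: [-0.062, 0.998, -0.001, 0.004]
ft_force: [0.4, 1.1, -1.2]
width: 0.0631
```

```bash
python3 go.py .613 .054 .18; python3 - <<'E'
from h import *
im=r.camera("scene"); crop(im,150,120,410,330,3,"s7.png")
E
```

```text
t 20.3333 pos [ 0.4344 -0.2554  0.2055] shift rows [ 5.95 10.31 -0.85] turn [0.03 0.1  0.27] w 0.0631 F [ 0.4  1.1 -1.2]
```

View pics/s7.png

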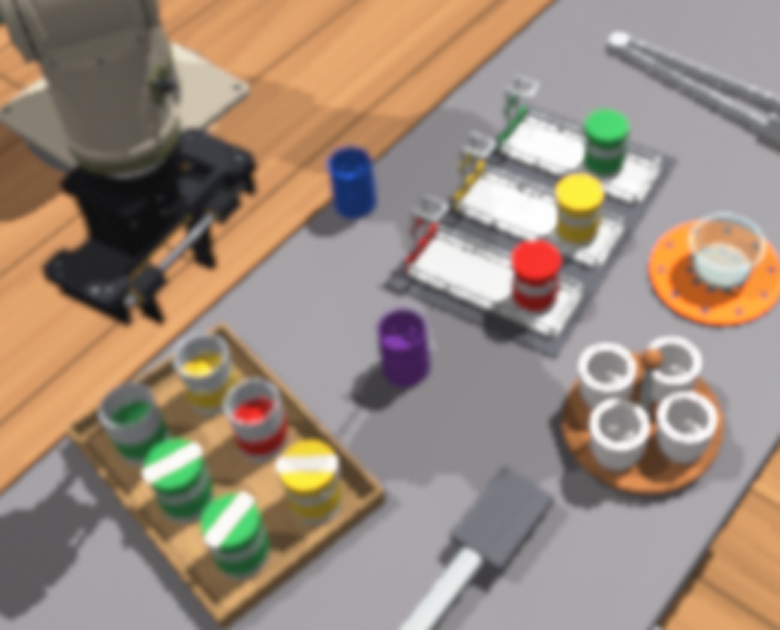

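Request:
send_rows:
  commands:
    - [0.6,1,0,0,0.1,0.2,-0.45]
    - [0.6,1,0,0,0,0,-0.45]
    - [0.6,1,0,0,0,0,-0.45]
    - [0.6,1,0,0,0,0,-0.45]
    - [0.6,1,0,0,0,0,-0.45]
    - [0.6,1,0,0,0,0,-0.45]
    - [0.6,1,0,0,0,0,-0.45]
    - [0.6,1,0,0,0,0,-0.45]
    - [0.6,1,0,0,0,0,-0.45]
    - [0.6,1,0,0,0,0,-0.45]
  grip_force: 20

```text
time: 21.22
ee_pos: [0.6219, 0.0566, 0.2201]
eef_rot: [-0.069, 0.998, -0.002, 0.007]
ft_force: [0.5, -0.4, 0.6]
width: 0.063
```

Request:
send_rows:
  commands:
    - [0,0,-0.5,0,0,0,-0.45]
    - [0,0,-0.5,0,0,0,-0.45]
    - [0,0,0,0,0,0,-0.45]

```text
time: 21.47
ee_pos: [0.625, 0.0673, 0.1916]
eef_rot: [-0.075, 0.997, -0.001, 0.009]
ft_force: [-0.3, -0.2, -1.1]
width: 0.0631
```

```bash
python3 go.py .613 .054 .11
```

```text
t 21.4667 pos [0.625  0.0673 0.1916] shift rows [-0.4  -0.44 -2.72] turn [ 0.01  0.21 -0.02] w 0.0631 F [-0.3 -0.2 -1.1]
```

Request:
send_rows:
  commands:
    - [-0.4,-0.4,-0.6,0,0.2,0,-0.45]
    - [-0.05,0,-0.9,0,0,0,-0.45]
    - [0,0,-0.9,0,0,0,-0.45]
    - [0,0,0,0,0,0,-0.45]

```text
time: 21.8
ee_pos: [0.6123, 0.0532, 0.1241]
eef_rot: [-0.075, 0.997, -0.001, 0.003]
ft_force: [-1.2, 0.7, -0.3]
width: 0.0628
```

```bash
python3 go.py .613 .054 .042
```

```text
t 21.8 pos [0.6123 0.0532 0.1241] shift rows [ 0.02  0.03 -2.74] turn [ 0.02  0.06 -0.01] w 0.0628 F [-1.2  0.7 -0.3]
```

Request:
send_rows:
  commands:
    - [0,0,-0.6,0,0.05,0,-0.45]
    - [0,0,-0.6,0,0,0,-0.45]
    - [0,0,-0.6,0,0,0,-0.45]
    - [0,0,-0.6,0,0,0,-0.45]
    - [0,0,-0.2,0,0,0,-0.45]
    - [0,0,0,0,0,0,-0.45]

```text
time: 22.3
ee_pos: [0.6173, 0.0503, 0.0573]
eef_rot: [-0.073, 0.997, -0.001, 0.006]
ft_force: [-0.9, -0.3, 0.7]
width: 0.063
```

```bash
python3 go.py .613 .054 .042
```

```text
t 22.3 pos [0.6173 0.0503 0.0573] shift rows [-0.14  0.12 -0.51] turn [0.02 0.13 0.03] w 0.063 F [-0.9 -0.3  0.7]
```

Request:
send_rows:
  commands:
    - [-0.15,0.12,-0.4,0,0.1,0,-0.45]
    - [0,0,0,0,0,0,-0.45]
    - [0,0,0,0,0,0,0]
    - [0,0,0,0,0,0,0]
    - [0,0,0,0,0,0,0]
    - [0,0,0,0,0,0,0]

```text
time: 22.8
ee_pos: [0.6155, 0.0541, 0.051]
eef_rot: [-0.073, 0.997, -0.001, 0.004]
ft_force: [-1.0, 0.4, -3.1]
width: 0.0518
```

```bash
python3 go.py .4975 .0365 .05
```

```text
t 22.8 pos [0.6155 0.0541 0.051 ] shift rows [-3.93 -0.59 -0.03] turn [0.   0.1  0.03] w 0.0518 F [-1.   0.4 -3.1]
```

Request:
send_rows:
  commands:
    - [0,0,0.07,0,0.1,0,0]
    - [-0.7,-0.11,0,0,0,0,0]
    - [-0.7,-0.11,0,0,0,0,0]
    - [-0.7,-0.11,0,0,0,0,0]
    - [0,0,0,0,0,0,0]

```text
time: 23.22
ee_pos: [0.5502, 0.0438, 0.0531]
eef_rot: [-0.073, 0.997, -0.0, -0.002]
ft_force: [-0.5, -1.3, -2.2]
width: 0.0514
```

```bash
python3 go.py .4975 .0365 .052
```

```text
t 23.2167 pos [0.5502 0.0438 0.0531] shift rows [-1.76 -0.24 -0.04] turn [ 0.01 -0.04  0.03] w 0.0514 F [-0.5 -1.3 -2.2]
```

Request:
send_rows:
  commands:
    - [-0.5,-0.07,0,0,0,0,0]
    - [-0.5,-0.07,0,0,0,0,0]
    - [-0.4,-0.05,0,0,0,0,0]
    - [0,0,0,0,0,0,0]

```text
time: 23.55
ee_pos: [0.5067, 0.0381, 0.0539]
eef_rot: [-0.073, 0.997, -0.0, -0.002]
ft_force: [0.8, -0.7, -2.7]
width: 0.0516
```

```bash
python3 go.py .4975 .0365 .052
```

```text
t 23.55 pos [0.5067 0.0381 0.0539] shift rows [-0.31 -0.05 -0.06] turn [ 0.01 -0.05  0.03] w 0.0516 F [ 0.8 -0.7 -2.7]
```

Request:
send_rows:
  commands:
    - [-0.2,-0.03,-0.05,0,0,0,0]
    - [-0.1,0,-0.04,0,0,0,0]
    - [0,0,0,0,0,0,0]

```text
time: 23.8
ee_pos: [0.4992, 0.0376, 0.0519]
eef_rot: [-0.073, 0.997, 0.0, -0.001]
ft_force: [0.7, -0.1, -2.8]
width: 0.0518
```

Request:
send_rows:
  commands:
    - [-0.1,0,0,0,0,0,0]
    - [0,0,0,0,0,0,0]

```text
time: 23.97
ee_pos: [0.4985, 0.0376, 0.0527]
eef_rot: [-0.073, 0.997, -0.0, 0.001]
ft_force: [-0.0, -0.5, -1.8]
width: 0.0516
```

Request:
send_rows:
  commands:
    - [-0.15,-0.02,-0.05,0,0,0,0]
    - [-0.1,0,-0.05,0,0,0,0]
    - [0,0,0,0,0,0,0]

```text
time: 24.22
ee_pos: [0.498, 0.0376, 0.0528]
eef_rot: [-0.073, 0.997, 0.0, 0.008]
ft_force: [0.4, -0.3, -2.3]
width: 0.0514
```

```bash
python3 go.py .4975 .0365 .051;  python3 - <<'E'
from h import *
im=r.camera("side"); crop(im,210,150,370,270,4.8,"sd8.png")
E
```

```text
t 24.2167 pos [0.498  0.0376 0.0528] shift rows [-0.02 -0.04 -0.06] turn [-0.01  0.18  0.03] w 0.0514 F [ 0.4 -0.3 -2.3]
```

View pics/sd8.png

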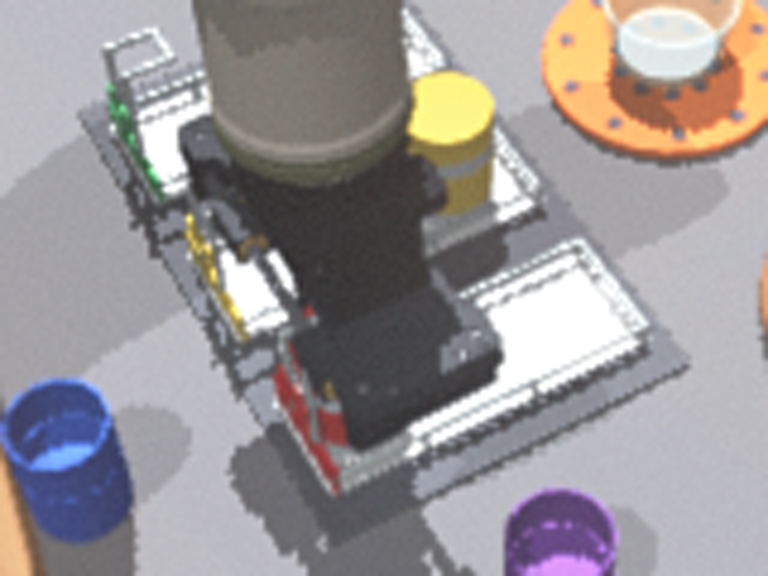

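Request:
send_rows:
  commands:
    - [0,0,-0.03,0,0.15,0,0]
    - [0,0,0,0,0,0,-0.45]
    - [0,0,0,0,0,0,-0.45]
    - [0,0,0,0,0,0,-0.45]
    - [0,0,0.5,0,0,0,-0.45]
    - [0,0,0.9,0,0,0,-0.45]
    - [0,0,0.9,0,0,0,-0.45]
    - [0,0,0,0,0,0,-0.45]

```text
time: 24.93
ee_pos: [0.4938, 0.0371, 0.1206]
eef_rot: [-0.073, 0.997, -0.0, -0.005]
ft_force: [0.8, 0.4, 0.5]
width: 0.063
```

```bash
python3 go.py .595 .161 .12
```

```text
t 24.9333 pos [0.4938 0.0371 0.1206] shift rows [ 3.37  4.13 -0.02] turn [ 0.02 -0.11  0.03] w 0.063 F [0.8 0.4 0.5]
```

Request:
send_rows:
  commands:
    - [0.5,0.6,0.2,0,-0.1,0,-0.45]
    - [0.8,1,0,0,0,0,-0.45]
    - [0.8,1,0,0,0,0,-0.45]
    - [0.8,1,0,0,0,0,-0.45]
    - [0.4,0.5,0,0,0,0,-0.45]
    - [0,0,0,0,0,0,-0.45]
    - [0,0,0,0,0,0,-0.45]

```text
time: 25.52
ee_pos: [0.5947, 0.1658, 0.1261]
eef_rot: [-0.071, 0.997, 0.001, -0.001]
ft_force: [0.6, -1.4, 0.1]
width: 0.0634
```

```bash
python3 go.py .595 .161 .05; python3 - <<'E'
from h import *
im=r.camera("side"); crop(im,210,130,370,250,4.8,"sd9.png")
E
```

```text
t 25.5167 pos [0.5947 0.1658 0.1261] shift rows [ 0.01 -0.16 -2.54] turn [-0.02 -0.03  0.06] w 0.0634 F [ 0.6 -1.4  0.1]
```

View pics/sd9.png

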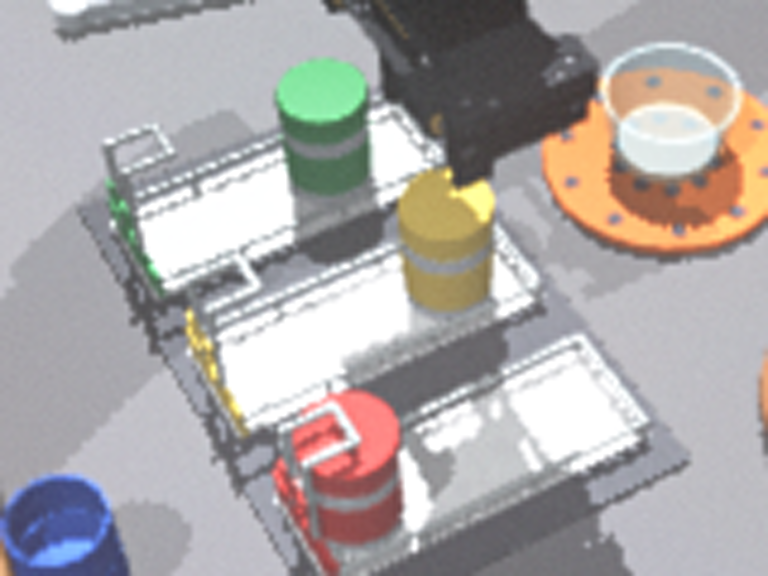

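Request:
send_rows:
  commands:
    - [0,-0.15,-0.6,0,0,0,-0.45]
    - [0,0,-0.6,0,0,0,-0.45]
    - [0,0,-0.6,0,0,0,-0.45]
    - [-0.1,0,-0.5,0,0.05,0,-0.45]
    - [0,0,0,0,0,0,-0.45]

```text
time: 25.98
ee_pos: [0.5889, 0.1548, 0.0557]
eef_rot: [-0.068, 0.998, 0.001, -0.003]
ft_force: [-0.3, 0.3, 0.1]
width: 0.0631
```

```bash
python3 go.py .595 .161 .047
```

```text
t 25.9833 pos [0.5889 0.1548 0.0557] shift rows [ 0.2   0.21 -0.29] turn [-0.02 -0.08  0.13] w 0.0631 F [-0.3  0.3  0.1]
```

Request:
send_rows:
  commands:
    - [0.2,0.2,-0.2,0,-0.05,0.1,-0.45]
    - [0,0,0,0,0,0,-0.45]
    - [0,0,0,0,0,0,0]
    - [0,0,0,0,0,0,0]
    - [0,0,0,0,0,0,0]
    - [0,0,0,0,0,0,0]

```text
time: 26.48
ee_pos: [0.5964, 0.1592, 0.0529]
eef_rot: [-0.072, 0.997, 0.001, 0.001]
ft_force: [-0.1, -0.4, -0.5]
width: 0.0518
```

```bash
python3 go.py .4815 .146 .052
```

```text
t 26.4833 pos [0.5964 0.1592 0.0529] shift rows [-3.83 -0.44 -0.03] turn [-0.03  0.01  0.05] w 0.0518 F [-0.1 -0.4 -0.5]
```

Request:
send_rows:
  commands:
    - [0,0,0.1,0,0,0,0]
    - [-0.7,-0.03,0,0,0,0,0]
    - [-0.7,-0.1,0,0,0,0,0]
    - [-0.7,-0.1,0,0,0,0,0]
    - [-0.6,-0.1,0,0,0,0,0]
    - [-0.5,-0.07,0,0,0,0,0]
    - [0,0,0,0,0,0,0]

```text
time: 27.07
ee_pos: [0.4975, 0.1459, 0.0578]
eef_rot: [-0.071, 0.997, 0.001, 0.002]
ft_force: [0.5, -0.4, -1.9]
width: 0.0516
```

```bash
python3 go.py .4815 .146 .053
```

```text
t 27.0667 pos [0.4975 0.1459 0.0578] shift rows [-0.53  0.   -0.16] turn [-0.03  0.04  0.06] w 0.0516 F [ 0.5 -0.4 -1.9]
```

Request:
send_rows:
  commands:
    - [-0.2,0,-0.13,0,0,0,0]
    - [-0.2,0,-0.05,0,0,0,0]
    - [-0.15,0,0,0,0,0,0]
    - [-0.1,0,0,0,0,0,0]
    - [0,0,0,0,0,0,0]

```text
time: 27.48
ee_pos: [0.4793, 0.1463, 0.0536]
eef_rot: [-0.071, 0.997, 0.002, 0.004]
ft_force: [0.8, -0.3, -2.3]
width: 0.0518
```

```bash
python3 go.py .4815 .146 .053
```

```text
t 27.4833 pos [0.4793 0.1463 0.0536] shift rows [ 0.07 -0.01 -0.02] turn [-0.05  0.1   0.06] w 0.0518 F [ 0.8 -0.3 -2.3]
```

Past the estimated lip contact, so I'll release it.

Request:
send_rows:
  commands:
    - [0,0,0,0,0.1,0,0]
    - [0,0,0,0,0,0,-0.45]
    - [0,0,0,0,0,0,-0.45]
    - [0,0,0,0,0,0,-0.45]
    - [0,0,0.5,0,0,0,-0.45]
    - [0,0,0.9,0,0,0,-0.45]
    - [0,0,0.9,0,0,0,-0.45]
    - [0,0,0.2,0,0,0,-0.45]
    - [0,0,0,0,0,0,-0.45]

```text
time: 28.23
ee_pos: [0.4785, 0.1456, 0.1304]
eef_rot: [-0.071, 0.997, 0.001, -0.003]
ft_force: [-0.6, 0.4, 0.5]
width: 0.0629
```

```bash
python3 go.py .559 .2685 .13
```

```text
t 28.2333 pos [0.4785 0.1456 0.1304] shift rows [ 2.68  4.1  -0.01] turn [-0.02 -0.06  0.07] w 0.0629 F [-0.6  0.4  0.5]
```

Request:
send_rows:
  commands:
    - [0.4,0.6,0,0,0,0,-0.45]
    - [0.65,1,0,0,0,0,-0.45]
    - [0.65,1,0,0,0,0,-0.45]
    - [0.65,1,0,0,0,0,-0.45]
    - [0.3,0.4,0,0,0,0,-0.45]
    - [0,0,0,0,0,0,-0.45]
    - [0,0,0,0,0,0,-0.45]

```text
time: 28.82
ee_pos: [0.559, 0.2699, 0.124]
eef_rot: [-0.07, 0.998, 0.001, -0.005]
ft_force: [-0.1, -0.5, -0.0]
width: 0.0634
```

```bash
python3 go.py .559 .2685 .08
```

```text
t 28.8167 pos [0.559  0.2699 0.124 ] shift rows [ 0.   -0.05 -1.47] turn [-0.01 -0.12  0.1 ] w 0.0634 F [-0.1 -0.5 -0. ]
```

Request:
send_rows:
  commands:
    - [0,0,-0.5,0,-0.1,0.1,-0.45]
    - [0,0,-0.6,0,0,0,-0.45]
    - [0,0,-0.3,0,0,0,-0.45]
    - [0,0,0,0,0,0,-0.45]

```text
time: 29.15
ee_pos: [0.5572, 0.266, 0.0785]
eef_rot: [-0.073, 0.997, -0.0, -0.002]
ft_force: [0.3, -0.6, -0.1]
width: 0.0633
```

```bash
python3 go.py .559 .2685 .048
```

```text
t 29.15 pos [0.5572 0.266  0.0785] shift rows [ 0.06  0.08 -1.02] turn [ 0.01 -0.04  0.02] w 0.0633 F [ 0.3 -0.6 -0.1]
```

Request:
send_rows:
  commands:
    - [0.1,0.12,-0.5,0,0,0,-0.45]
    - [0,0.02,-0.45,0,0,0,-0.45]
    - [0,0,0,0,0,0,-0.45]
    - [0,0,0,0,0,0,0]
    - [0,0,0,0,0,0,0]
    - [0,0,0,0,0,0,0]
    - [0,0,0,0,0,0,0]

```text
time: 29.73
ee_pos: [0.5603, 0.267, 0.0519]
eef_rot: [-0.071, 0.997, -0.0, -0.002]
ft_force: [-0.3, 0.0, -1.0]
width: 0.0513
```

```bash
python3 go.py .465 .2545 .05
```

```text
t 29.7333 pos [0.5603 0.267  0.0519] shift rows [-3.18 -0.42 -0.06] turn [ 0.01 -0.04  0.07] w 0.0513 F [-0.3  0.  -1. ]
```

Request:
send_rows:
  commands:
    - [0,0,0.08,0,0,0,0]
    - [-0.6,-0.07,0,0,0,0,0]
    - [-0.6,-0.08,-0.02,0,0,0,0]
    - [-0.6,-0.08,-0.02,0,0,0,0]
    - [-0.6,-0.08,-0.02,0,0,0,0]
    - [0,0,0,0,0,0,0]

```text
time: 30.23
ee_pos: [0.4873, 0.2568, 0.0551]
eef_rot: [-0.07, 0.998, 0.0, 0.0]
ft_force: [0.1, 0.4, -1.8]
width: 0.0515
```

```bash
python3 go.py .465 .2545 .052
```

```text
t 30.2333 pos [0.4873 0.2568 0.0551] shift rows [-0.74 -0.08 -0.1 ] turn [-0.   -0.    0.08] w 0.0515 F [ 0.1  0.4 -1.8]
```

Request:
send_rows:
  commands:
    - [-0.3,-0.04,-0.07,0,0,0,0]
    - [-0.25,-0.04,-0.03,0,0,0,0]
    - [-0.2,0,0,0,0,0,0]
    - [-0.15,0,0,0,0,0,0]
    - [0,0,0,0,0,0,0]

```text
time: 30.65
ee_pos: [0.4622, 0.2549, 0.0549]
eef_rot: [-0.07, 0.998, 0.001, 0.004]
ft_force: [0.1, 0.6, -2.5]
width: 0.052
```

```bash
python3 go.py .465 .2545 .052
```

```text
t 30.65 pos [0.4622 0.2549 0.0549] shift rows [ 0.09 -0.01 -0.1 ] turn [-0.04  0.08  0.09] w 0.052 F [ 0.1  0.6 -2.5]
```

Release it, rise, and move back far enough to look at the rack.

Request:
send_rows:
  commands:
    - [0,0,-0.07,0,0.08,0.05,0]
    - [0,0,0,0,0,0,-0.45]
    - [0,0,0,0,0,0,-0.45]
    - [0,0,0,0,0,0,-0.45]
    - [0,0,0.5,0,0,0,-0.45]
    - [0,0,0.9,0,0,0,-0.45]
    - [0,0,0.9,0,0,0,-0.45]
    - [0,0,1,0,0,0,-0.45]
    - [0.3,-0.5,1,0,0,0,-0.45]
    - [0.3,-1,1,0,0,0,-0.45]

```text
time: 31.48
ee_pos: [0.4744, 0.2126, 0.2111]
eef_rot: [-0.077, 0.997, -0.001, -0.006]
ft_force: [1.5, -0.4, -0.9]
width: 0.0633
```

Request:
send_rows:
  commands:
    - [0.3,-1,1,0,0,0,-0.45]
    - [0.3,-1,1,0,0,0,-0.45]
    - [0,0,1,0,0,0,-0.45]
    - [0,0,0,0,0,0,-0.45]
    - [0,0,0,0,0,0,-0.45]

```text
time: 31.9
ee_pos: [0.4957, 0.146, 0.3103]
eef_rot: [-0.073, 0.997, 0.0, -0.001]
ft_force: [-0.2, 0.8, -0.7]
width: 0.0629
```

```bash
python3 - <<'E'
from h import *
import pickle
st=r.read_state(); im=r.camera("wrist"); cv2.imwrite("pics/w10.png",im); pickle.dump(st,open("w10.pkl","wb")); print(st['ee_pos'],st['joint_vel'].round(3))
E
```

```text
[0.49574532 0.14595807 0.31033359] [-0.001 -0.025 -0.003 -0.066 -0.008  0.033 -0.005]
```

View pics/w10.png

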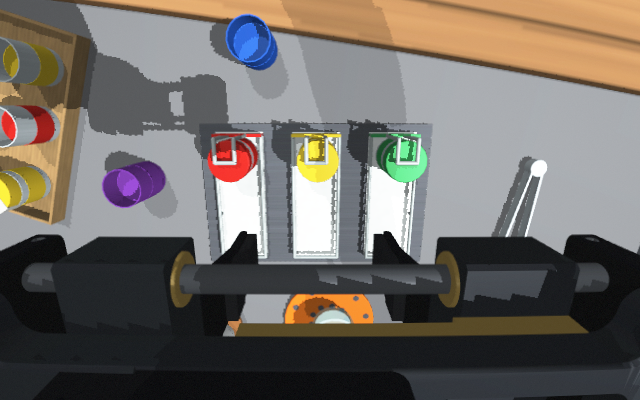

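```bash
cat > lanes.py <<'E'
import sys,pickle
from h import *
np.set_printoptions(precision=4,suppress=True)
C0=dict(red=(.5609,.0458),yellow=(.5449,.1554),green=(.5288,.2640)); a=np.radians(8.45)
def lane(c,X):
    d=np.array(X)[:2]-C0[c]; return np.array([d[0]*np.cos(a)+d[1]*np.sin(a),-d[0]*np.sin(a)+d[1]*np.cos(a)])
def lids(im,C,z=.079,roi=None):
    hsv=cv2.cvtColor(im,cv2.COLOR_BGR2HSV)
    for c,(lo,hi) in dict(red=(0,4),yellow=(22,33),green=(55,80)).items():
        m=((hsv[...,0]>=lo)&(hsv[...,0]<=hi)&(hsv[...,1]>120)&(hsv[...,2]>185 if c!='green' else hsv[...,2]>150)).astype(np.uint8)
        m=cv2.morphologyEx(m,cv2.MORPH_CLOSE,np.ones((5,5),np.uint8))
        for k in cv2.findContours(m,cv2.RETR_EXTERNAL,cv2.CHAIN_APPROX_NONE)[0]:
            if cv2.contourArea(k)<120: continue
            (u,v),s,_=cv2.fitEllipse(cv2.convexHull(k)); X=toz(C,[(u,v)],[z])[0]
            print(c,(round(u),round(v)),np.round(s,1),X,"lane",lane(c,X))
E
python3 - <<'E'
from lanes import *
W=cam("wrist",pickle.load(open("w10.pkl","rb"))); im=cv2.imread("pics/w10.png"); lids(im,W)
crop(im,190,110,450,270,3,"w10c.png")
print(toz(W,[(225,160),(317,160),(406,160)],[.089]*3))
E
```

```text
red (229, 164) [33.6 45.4] [0.4998 0.0397 0.079 ] lane [-0.0614  0.0029]
red (7, 125) [14.2 27.5] [ 0.4906 -0.2392  0.079 ] lane [-0.1114 -0.2715]
yellow (3, 192) [12.7 28.6] [ 0.579  -0.2538  0.079 ] lane [-0.0264 -0.4098]
yellow (319, 152) [44.5 60.2] [0.4696 0.148  0.079 ] lane [-0.0756  0.0037]
green (406, 161) [39.4 42.4] [0.4649 0.2559 0.079 ] lane [-0.0643  0.0014]
[[0.4939 0.0366 0.089 ]
 [0.478  0.1461 0.089 ]
 [0.4623 0.2522 0.089 ]]
```

View pics/w10c.png

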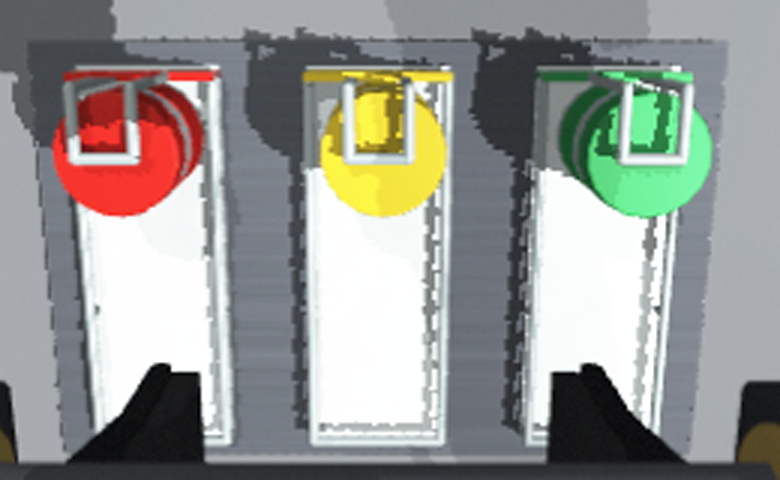

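```bash
python3 - <<'E'
from lanes import *
W=cam("wrist",pickle.load(open("w10.pkl","rb")))
g=lambda u,v:(u/3+190,v/3+110)
for c,p,h in(("red",(117,154),(103,160)),("yellow",(383,154),(379,160)),("green",(648,155),(655,160))):
    X=toz(W,[g(*p)],[.079])[0];H=toz(W,[g(*h)],[.089])[0];print(c,X,H,lane(c,X)-lane(c,H))
E
```

```text
red [0.4967 0.0391 0.079 ] [0.4981 0.0361 0.089 ] [-0.0009  0.0031]
yellow [0.4809 0.1475 0.079 ] [0.4821 0.1459 0.089 ] [-0.0009  0.0017]
green [0.4653 0.2557 0.079 ] [0.4658 0.2558 0.089 ] [-0.0005 -0.0001]
```

All three older tins are against the lip to within about 1 mm. Now the new tins: I'll re-measure the tray.

```bash
python3 - <<'E'
from lanes import *
im=r.camera("scene"); crop(im,150,210,310,330,4.8,"s11.png")
C=cam("scene"); hsv=cv2.cvtColor(im,cv2.COLOR_BGR2HSV)
E
python3 go.py .585 -.272 .19
```

```text
t 32.0 pos [0.4953 0.147  0.3095] shift rows [  2.99 -13.97  -3.98] turn [-0.   -0.05  0.02] w 0.0632 F [ 0.4 -0.1 -0.1]
```

View pics/s11.png

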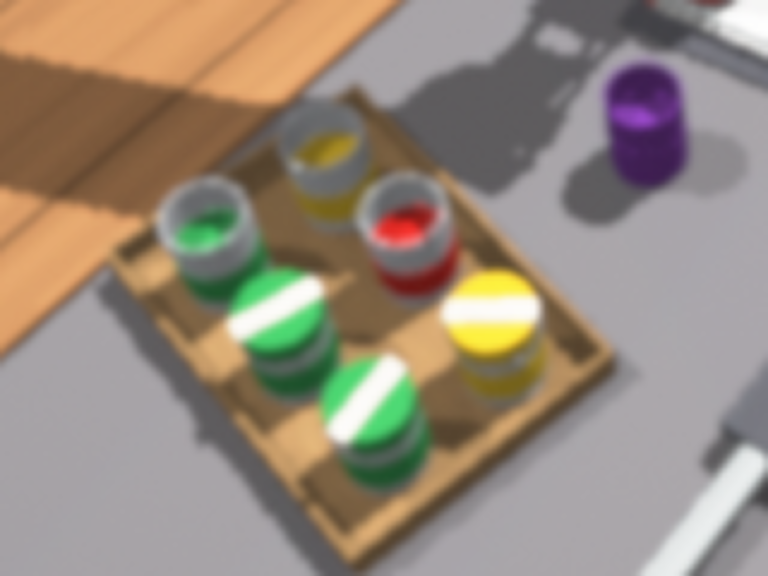

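Request:
send_rows:
  commands:
    - [0.05,-1,0,0,0,0,-0.45]
    - [0.05,-1,0,0,0,0,-0.45]
    - [0.05,-1,0,0,0,0,-0.45]
    - [0.05,-1,0,0,0,0,-0.45]
    - [0.05,-1,0,0,0,0,-0.45]
    - [0.05,-1,0,0,0,0,-0.45]
    - [0.05,-1,0,0,0,0,-0.45]
    - [0.05,-1,0,0,0,0,-0.45]
    - [0.05,-1,0,0,0,0,-0.45]
    - [0.05,-1,0,0,0,0,-0.45]

```text
time: 32.83
ee_pos: [0.5038, -0.148, 0.2958]
eef_rot: [-0.088, 0.996, -0.0, -0.012]
ft_force: [0.2, -0.1, -0.3]
width: 0.0629
```

Request:
send_rows:
  commands:
    - [0.1,-1,0,0,0,0,-0.45]
    - [0.1,-1,0,0,0,0,-0.45]
    - [0.1,-1,0,0,0,0,-0.45]
    - [0.1,-0.8,0,0,0,0,-0.45]
    - [0,0,0,0,0,0,-0.45]
    - [0,0,0,0,0,0,-0.45]

```text
time: 33.33
ee_pos: [0.5135, -0.2683, 0.287]
eef_rot: [-0.089, 0.996, 0.0, -0.018]
ft_force: [-0.5, 0.3, -0.5]
width: 0.0632
```

```bash
python3 - <<'E'
from h import *
import pickle
st=r.read_state(); im=r.camera("wrist"); cv2.imwrite("pics/w12.png",im); pickle.dump(st,open("w12.pkl","wb")); print(st['ee_pos'],st['joint_vel'].round(3))
E
```

```text
[ 0.5134546  -0.26826405  0.28697976] [ 0.04   0.04   0.002  0.003 -0.006 -0.011  0.026]
```

View pics/w12.png

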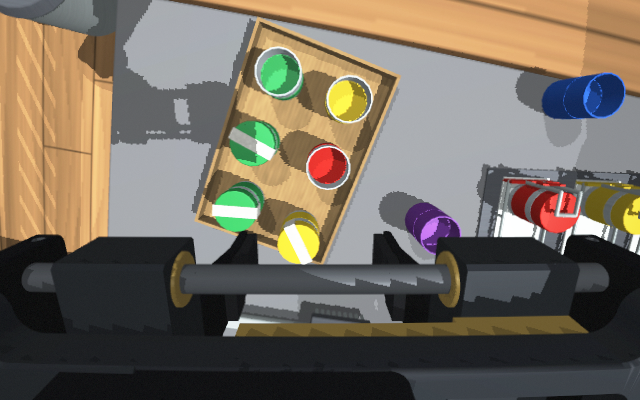

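```bash
python3 - <<'E'
from lanes import *
W=cam("wrist",pickle.load(open("w12.pkl","rb")))
print(toz(W,[(254,143),(236,212),(299,242),(279,72),(348,98),(328,165)],[.076]*6))
E
python3 go.py .584 -.272 .12
```

```text
[[ 0.4806 -0.3449  0.076 ]
 [ 0.5666 -0.3553  0.076 ]
 [ 0.5913 -0.2734  0.076 ]
 [ 0.3988 -0.3283  0.076 ]
 [ 0.4124 -0.2477  0.076 ]
 [ 0.4906 -0.2558  0.076 ]]
t 33.3833 pos [ 0.5133 -0.268   0.2869] shift rows [ 2.36 -0.13 -5.56] turn [ 0.02 -0.43 -0.34] w 0.063 F [-0.2  0.2  0.1]
```

Request:
send_rows:
  commands:
    - [0.5,0,-0.6,0,-0.4,-0.3,-0.45]
    - [0.7,0,-0.9,0,0,0,-0.45]
    - [0.7,0,-1,0,0,0,-0.45]
    - [0.6,-0.1,-1,0,0,0,-0.45]
    - [0,0,-1,0,0,0,-0.45]
    - [0,0,-0.6,0,0,0,-0.45]
    - [0,0,0,0,0,0,-0.45]

```text
time: 33.97
ee_pos: [0.5939, -0.2573, 0.1244]
eef_rot: [-0.082, 0.997, 0.003, 0.0]
ft_force: [-0.7, 0.0, -0.4]
width: 0.0632
```

```bash
python3 go.py .589 -.273 .045
```

```text
t 33.9667 pos [ 0.5939 -0.2573  0.1244] shift rows [-0.16 -0.52 -2.65] turn [-0.07  0.   -0.18] w 0.0632 F [-0.7  0.  -0.4]
```

Request:
send_rows:
  commands:
    - [-0.15,-0.5,-0.4,-0.05,0,-0.15,-0.45]
    - [-0.05,-0.05,-0.5,0,0,0,-0.45]
    - [0,0,0,0,0,0,-0.45]

```text
time: 34.22
ee_pos: [0.5885, -0.2704, 0.0966]
eef_rot: [-0.078, 0.997, 0.002, -0.0]
ft_force: [-0.1, 0.4, -0.1]
width: 0.0631
```

```bash
python3 go.py .589 -.273 .045
```

```text
t 34.2167 pos [ 0.5885 -0.2704  0.0966] shift rows [ 0.02 -0.09 -1.72] turn [-0.04 -0.   -0.08] w 0.0631 F [-0.1  0.4 -0.1]
```

Request:
send_rows:
  commands:
    - [0,-0.15,-0.5,0,0,-0.05,-0.45]
    - [0,-0.05,-0.6,0,0,0,-0.45]
    - [0,-0.05,-0.5,0,0,0,-0.45]
    - [0,0,0,0,0,0,-0.45]

```text
time: 34.55
ee_pos: [0.5902, -0.279, 0.0503]
eef_rot: [-0.075, 0.997, 0.001, 0.003]
ft_force: [-0.5, 0.0, 0.3]
width: 0.0628
```

```bash
python3 go.py .589 -.273 .045
```

```text
t 34.55 pos [ 0.5902 -0.279   0.0503] shift rows [-0.04  0.2  -0.18] turn [-0.03  0.06 -0.03] w 0.0628 F [-0.5  0.   0.3]
```

Request:
send_rows:
  commands:
    - [0,0.2,-0.1,0,0,0,-0.45]
    - [0,0,0,0,0,0,0]
    - [0,0,0,0,0,0,0]
    - [0,0,0,0,0,0,0]
    - [0,0,0,0,0,0,0]

```text
time: 34.97
ee_pos: [0.5914, -0.273, 0.0497]
eef_rot: [-0.075, 0.997, 0.0, 0.004]
ft_force: [-0.9, -0.2, -2.1]
width: 0.0518
```

Request:
send_rows:
  commands:
    - [0,0,0.4,0,0,0,0]
    - [0,0,0.9,0,0,0,0]
    - [0,0,1,0,0,0,0]
    - [0,0,1,0,0,0,0]
    - [0,0,1,0,0,0,0]
    - [0,0.4,0.4,0,0,0,0]
    - [0,0,0,0,0,0,0]

```text
time: 35.55
ee_pos: [0.5884, -0.2601, 0.2011]
eef_rot: [-0.074, 0.997, 0.001, 0.003]
ft_force: [0.6, 1.2, -2.8]
width: 0.0515
```

```bash
python3 go.py .535 .154 .19;  python3 - <<'E'
from h import *
im=r.camera("side"); cv2.imwrite("pics/sd13.png",im)
st=r.read_state(); im=r.camera("wrist"); cv2.imwrite("pics/w13.png",im)
E
```

```text
t 35.55 pos [ 0.5884 -0.2601  0.2011] shift rows [-1.78 13.8  -0.37] turn [-0.03  0.06 -0.  ] w 0.0515 F [ 0.6  1.2 -2.8]
```

View pics/w13.png

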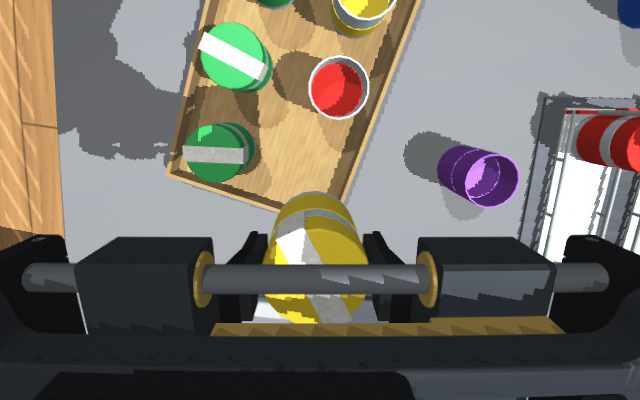

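View pics/sd13.png

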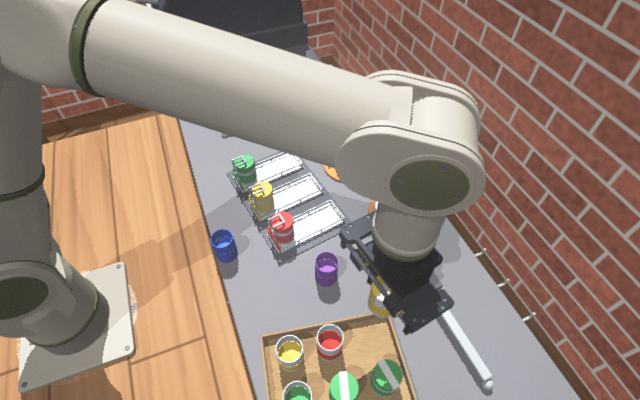

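```bash
python3 - <<'E'
from lanes import *
st=r.read_state();W=cam("wrist",st)
p=st['ee_pos']+[0,0,.026]
t=np.linspace(0,2*np.pi,9)
print(proj(W,[p]).round(),proj(W,p+.026*np.c_[np.cos(t),np.sin(t),0*t]).round())
E
```

```text
[[315. 272.]] [[308. 319.]
 [347. 311.]
 [369. 280.]
 [361. 242.]
 [324. 221.]
 [281. 231.]
 [260. 265.]
 [272. 301.]
 [308. 319.]]
```

Request:
send_rows:
  commands:
    - [-0.13,1,0,0,0,0,0]
    - [-0.13,1,0,0,0,0,0]
    - [-0.13,1,0,0,0,0,0]
    - [-0.13,1,0,0,0,0,0]
    - [-0.13,1,0,0,0,0,0]
    - [-0.13,1,0,0,0,0,0]
    - [-0.13,1,0,0,0,0,0]
    - [-0.13,1,0,0,0,0,0]
    - [-0.13,1,0,0,0,0,0]
    - [-0.13,1,0,0,0,0,0]

```text
time: 36.48
ee_pos: [0.5339, 0.0356, 0.1837]
eef_rot: [-0.064, 0.998, -0.003, -0.01]
ft_force: [1.5, 0.5, -2.2]
width: 0.0513
```

Request:
send_rows:
  commands:
    - [-0.13,1,0,0,0,0,0]
    - [-0.13,1,0,0,0,0,0]
    - [-0.13,1,0,0,0,0,0]
    - [0,0.5,-0.3,0,0,0,0]
    - [0,0,0,0,0,0,0]
    - [0,0,0,0,0,0,0]

```text
time: 36.98
ee_pos: [0.5153, 0.1494, 0.1656]
eef_rot: [-0.068, 0.998, -0.005, -0.016]
ft_force: [0.5, -0.0, -1.8]
width: 0.0514
```

```bash
python3 go.py .536 .154 .1
```

```text
t 36.9833 pos [0.5153 0.1494 0.1656] shift rows [ 0.69  0.15 -2.19] turn [ 0.14 -0.37  0.14] w 0.0514 F [ 0.5 -0.  -1.8]
```

Request:
send_rows:
  commands:
    - [0.8,0.15,-0.3,0.1,-0.35,0.1,0]
    - [0,0,-0.7,0,0,0,0]
    - [0,0,-0.7,0,0,0,0]
    - [0,0,-0.4,0,0,0,0]
    - [0,0,0,0,0,0,0]

```text
time: 37.4
ee_pos: [0.5409, 0.1444, 0.0975]
eef_rot: [-0.068, 0.998, -0.004, -0.001]
ft_force: [-0.3, -0.9, -2.7]
width: 0.0516
```

```bash
python3 go.py .54 .1548 .056
```

```text
t 37.4 pos [0.5409 0.1444 0.0975] shift rows [-0.03  0.35 -1.38] turn [ 0.1  -0.03  0.14] w 0.0516 F [-0.3 -0.9 -2.7]
```

Request:
send_rows:
  commands:
    - [0,0.4,0,0.1,0,0.1,0]
    - [0,0,-0.5,0,0,0,0]
    - [0,0,-0.5,0,0,0,0]
    - [0,0,0,0,0,0,0]

```text
time: 37.73
ee_pos: [0.5427, 0.154, 0.0684]
eef_rot: [-0.07, 0.998, 0.001, -0.0]
ft_force: [-0.8, -0.4, -2.6]
width: 0.0516
```

```bash
python3 go.py .54 .1548 .054
```

```text
t 37.7333 pos [0.5427 0.154  0.0684] shift rows [-0.09  0.03 -0.48] turn [-0.01 -0.01  0.09] w 0.0516 F [-0.8 -0.4 -2.6]
```

Request:
send_rows:
  commands:
    - [-0.05,0.05,-0.35,0,0,0.05,0]
    - [-0.05,0,-0.15,0,0,0,0]
    - [0,0,0,0,0,0,0]

```text
time: 37.98
ee_pos: [0.5411, 0.1559, 0.0547]
eef_rot: [-0.072, 0.997, 0.001, 0.001]
ft_force: [-0.1, 0.1, -1.1]
width: 0.0515
```

```bash
python3 go.py .535 .154 .054
```

```text
t 37.9833 pos [0.5411 0.1559 0.0547] shift rows [-0.2  -0.06 -0.02] turn [-0.03  0.02  0.04] w 0.0515 F [-0.1  0.1 -1.1]
```

Request:
send_rows:
  commands:
    - [-0.18,-0.03,0,0,0,0,0]
    - [0,0,-0.05,0,0,0,0]
    - [0,0,0,0,0,0,-0.45]
    - [0,0,0,0,0,0,-0.45]
    - [0,0,0,0,0,0,-0.45]
    - [0,0,0.5,0,0,0,-0.45]
    - [0,0,0.9,0,0,0,-0.45]
    - [0,0,1,0,0,0,-0.45]
    - [0,0,0.5,0,0,0,-0.45]
    - [0,0,0,0,0,0,-0.45]

```text
time: 38.82
ee_pos: [0.5363, 0.155, 0.1468]
eef_rot: [-0.072, 0.997, 0.002, 0.003]
ft_force: [0.9, 0.4, -0.2]
width: 0.063
```

Request:
send_rows:
  commands:
    - [-0.1,-1,1,0,0,0,-0.45]
    - [-0.1,-1,1,0,0,0,-0.45]
    - [-0.1,-1,1,0,0,0,-0.45]
    - [0,-1,0.5,0,0,0,-0.45]
    - [0,-1,0,0,0,0,-0.45]

```text
time: 39.23
ee_pos: [0.5257, 0.0105, 0.2517]
eef_rot: [-0.079, 0.997, 0.002, 0.003]
ft_force: [0.9, 0.7, -0.9]
width: 0.0633
```

```bash
python3 - <<'E'
from h import *
im=r.camera("side"); crop(im,210,130,370,250,4.8,"sd14.png"); 
im=r.camera("scene"); crop(im,150,210,310,330,4.8,"s14.png")
E
python3 go.py .51 -.29 .29
```

```text
t 39.3333 pos [0.525  0.0057 0.25  ] shift rows [-0.5  -9.86  1.33] turn [-0.04  0.04 -0.02] w 0.0632 F [ 0.   0.6 -0.8]
```

View pics/sd14.png

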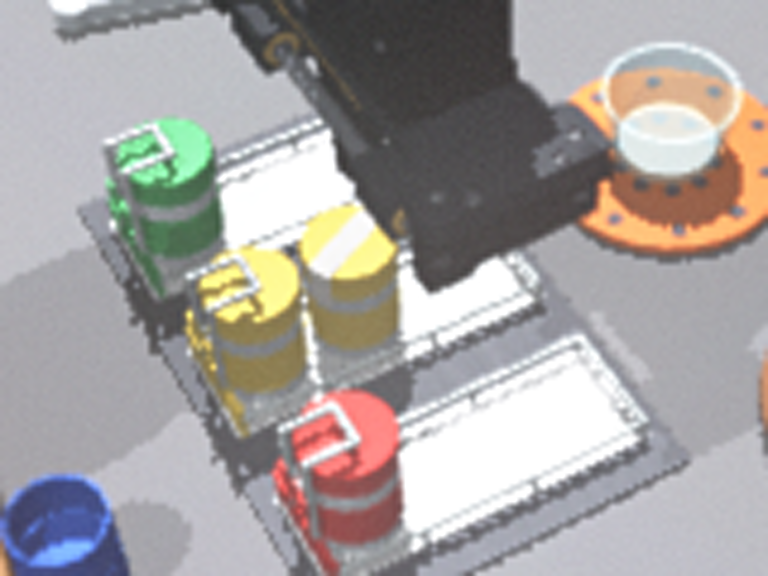

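View pics/s14.png

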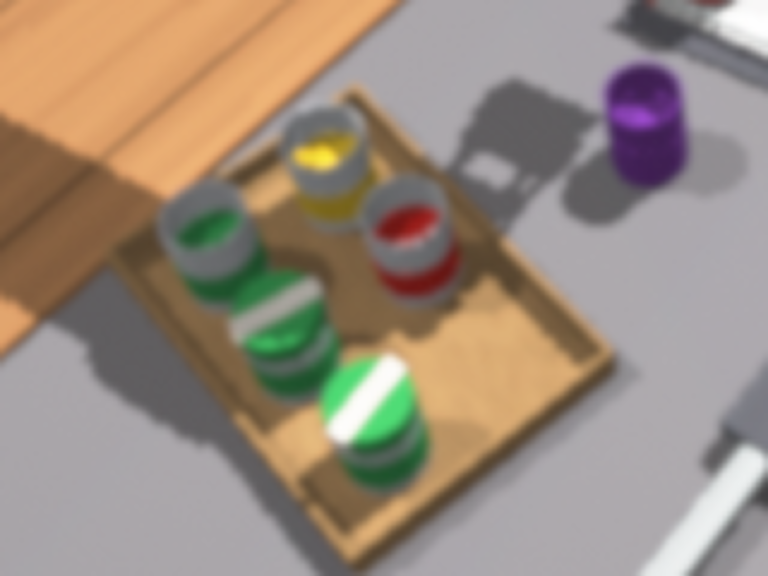

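Request:
send_rows:
  commands:
    - [0,-1,0,0,0,0,-0.45]
    - [0.1,-1,0,0,0,0,-0.45]
    - [0.1,-1,0,0,0,0,-0.45]
    - [0.1,-1,0,0,0,0,-0.45]
    - [0.1,-1,0,0,0,0,-0.45]
    - [0.1,-1,0,0,0,0,-0.45]
    - [0.1,-1,0,0,0,0,-0.45]
    - [0.2,-1,0,0,0,0,-0.45]
    - [0.2,-1,-0.5,0,0,0,-0.45]
    - [0.2,-1,-0.5,0,0,0,-0.45]

```text
time: 40.17
ee_pos: [0.5634, -0.2974, 0.2161]
eef_rot: [-0.082, 0.997, 0.004, 0.004]
ft_force: [0.4, 1.2, 0.1]
width: 0.0627
```

Request:
send_rows:
  commands:
    - [0.2,-1,-0.8,0,0,0,-0.45]
    - [0,-0.5,-0.8,0,0,0,-0.45]
    - [0,0,0,0,0,0,-0.45]

```text
time: 40.42
ee_pos: [0.5676, -0.3502, 0.1603]
eef_rot: [-0.08, 0.997, 0.003, 0.001]
ft_force: [0.2, -0.1, -0.9]
width: 0.0628
```

```bash
python3 go.py .567 -.355 .11
```

```text
t 40.4167 pos [ 0.5676 -0.3502  0.1603] shift rows [-0.02 -0.16 -1.68] turn [-0.08  0.03 -0.12] w 0.0628 F [ 0.2 -0.1 -0.9]
```

Request:
send_rows:
  commands:
    - [0,-0.15,-0.5,-0.05,0,-0.1,-0.45]
    - [0,0,-0.7,0,0,0,-0.45]
    - [0,0,-0.6,0,0,0,-0.45]
    - [0,0,0,0,0,0,-0.45]

```text
time: 40.75
ee_pos: [0.5674, -0.3546, 0.1021]
eef_rot: [-0.074, 0.997, 0.001, 0.0]
ft_force: [-0.5, -0.5, -0.7]
width: 0.0635
```

```bash
python3 go.py .567 -.355 .05
```

```text
t 40.75 pos [ 0.5674 -0.3546  0.1021] shift rows [-0.01 -0.01 -1.74] turn [-0.03 -0.    0.01] w 0.0635 F [-0.5 -0.5 -0.7]
```

Request:
send_rows:
  commands:
    - [0,0,-0.6,0,0,0,-0.45]
    - [0,0,-0.6,0,0,0,-0.45]
    - [0,0,-0.5,0,0,0,-0.45]
    - [0,0,0,0,0,0,-0.45]

```text
time: 41.08
ee_pos: [0.5703, -0.3517, 0.0528]
eef_rot: [-0.075, 0.997, 0.001, 0.002]
ft_force: [-0.9, 1.3, -0.5]
width: 0.063
```

```bash
python3 go.py .567 -.355 .047
```

```text
t 41.0833 pos [ 0.5703 -0.3517  0.0528] shift rows [-0.11 -0.11 -0.19] turn [-0.03  0.03 -0.03] w 0.063 F [-0.9  1.3 -0.5]
```

Request:
send_rows:
  commands:
    - [-0.12,-0.1,-0.12,0,0,0,-0.45]
    - [0,0,0,0,0,0,0]
    - [0,0,0,0,0,0,0]
    - [0,0,0,0,0,0,0]
    - [0,0,0,0,0,0,0]

```text
time: 41.5
ee_pos: [0.5692, -0.3553, 0.0548]
eef_rot: [-0.076, 0.997, -0.0, 0.004]
ft_force: [-0.5, -0.2, -2.4]
width: 0.0513
```

Request:
send_rows:
  commands:
    - [0,0,0.4,0,0,0,0]
    - [0,0,0.9,0,0,0,0]
    - [0,0,1,0,0,0,0]
    - [0,0,1,0,0,0,0]
    - [0,0,1,0,0,0,0]
    - [0,0.4,0.6,0,0,0,0]
    - [0,1,0,0,0,0,0]

```text
time: 42.08
ee_pos: [0.5636, -0.3172, 0.2127]
eef_rot: [-0.071, 0.997, -0.001, 0.002]
ft_force: [-0.1, -0.5, -2.1]
width: 0.0516
```

```bash
python3 go.py .523 .263 .19
```

```text
t 42.0833 pos [ 0.5636 -0.3172  0.2127] shift rows [-1.35 19.34 -0.76] turn [0.02 0.05 0.06] w 0.0516 F [-0.1 -0.5 -2.1]
```

Request:
send_rows:
  commands:
    - [-0.03,1,0,0,0,0,0]
    - [-0.03,1,0,0,0,0,0]
    - [-0.03,1,0,0,0,0,0]
    - [-0.03,1,0,0,0,0,0]
    - [-0.03,1,0,0,0,0,0]
    - [-0.03,1,0,0,0,0,0]
    - [-0.03,1,0,0,0,0,0]
    - [-0.03,1,0,0,0,0,0]
    - [-0.03,1,0,0,0,0,0]
    - [-0.03,1,0,0,0,0,0]

```text
time: 42.92
ee_pos: [0.5502, -0.0087, 0.2253]
eef_rot: [-0.066, 0.998, 0.0, 0.007]
ft_force: [1.5, -0.3, -2.7]
width: 0.052
```

Request:
send_rows:
  commands:
    - [-0.05,1,0,0,0,0,0]
    - [-0.05,1,0,0,0,0,0]
    - [-0.05,1,0,0,0,0,0]
    - [-0.05,1,0,0,0,0,0]
    - [-0.05,1,0,0,0,0,0]
    - [-0.05,1,0,0,0,0,0]
    - [-0.05,1,0,0,0,0,0]
    - [-0.05,1,0,0,0,0,0]
    - [-0.05,0.9,0,0,0,0,0]
    - [0,0,0,0,0,0,0]

```text
time: 43.75
ee_pos: [0.5308, 0.2757, 0.2355]
eef_rot: [-0.067, 0.998, 0.005, 0.009]
ft_force: [0.1, 1.6, -2.7]
width: 0.0519
```

```bash
python3 go.py .525 .263 .11
```

```text
t 43.75 pos [0.5308 0.2757 0.2355] shift rows [-0.19 -0.42 -4.18] turn [-0.12  0.19  0.17] w 0.0519 F [ 0.1  1.6 -2.7]
```

Request:
send_rows:
  commands:
    - [-0.2,-0.4,-0.6,-0.1,0.2,0.15,0]
    - [0,-0.05,-0.9,0,0,0,0]
    - [0,0,-0.9,0,0,0,0]
    - [0,0,-0.9,0,0,0,0]
    - [0,0,-0.6,0,0,0,0]
    - [0,0,0,0,0,0,0]

```text
time: 44.25
ee_pos: [0.5246, 0.2632, 0.1211]
eef_rot: [-0.075, 0.997, 0.003, 0.002]
ft_force: [-0.2, -0.9, -1.8]
width: 0.0518
```

```bash
python3 go.py .525 .2634 .074
```

```text
t 44.25 pos [0.5246 0.2632 0.1211] shift rows [ 0.01  0.01 -1.57] turn [-0.06  0.04 -0.02] w 0.0518 F [-0.2 -0.9 -1.8]
```

Request:
send_rows:
  commands:
    - [0,0,-0.6,-0.05,0,0,0]
    - [0,0,-0.6,0,0,0,0]
    - [0,0,-0.3,0,0,0,0]
    - [0,0,0,0,0,0,0]

```text
time: 44.58
ee_pos: [0.5264, 0.2628, 0.0802]
eef_rot: [-0.074, 0.997, 0.001, 0.003]
ft_force: [0.3, 0.2, -1.3]
width: 0.0515
```

```bash
python3 go.py .524 .2633 .059
```

```text
t 44.5833 pos [0.5264 0.2628 0.0802] shift rows [-0.08  0.02 -0.71] turn [-0.03  0.07 -0.  ] w 0.0515 F [ 0.3  0.2 -1.3]
```

Request:
send_rows:
  commands:
    - [-0.1,0.02,-0.4,0,0.05,0,0]
    - [-0.05,0.02,-0.3,0,0,0,0]
    - [0,0,0,0,0,0,0]

```text
time: 44.83
ee_pos: [0.5233, 0.2648, 0.0612]
eef_rot: [-0.074, 0.997, 0.003, 0.003]
ft_force: [-0.4, -0.8, -2.2]
width: 0.0517
```

```bash
python3 go.py .52 .2627 .059
```

```text
t 44.8333 pos [0.5233 0.2648 0.0612] shift rows [-0.11 -0.07 -0.07] turn [-0.06  0.06  0.  ] w 0.0517 F [-0.4 -0.8 -2.2]
```

Request:
send_rows:
  commands:
    - [-0.12,-0.05,-0.1,0,0,0,0]
    - [0,0,-0.05,0,0,0,0]
    - [0,0,0,0,0,0,-0.45]
    - [0,0,0,0,0,0,-0.45]
    - [0,0,0,0,0,0,-0.45]
    - [0,0,0.5,0,0,0,-0.45]
    - [0,0,0.9,0,0,0,-0.45]
    - [0,0,1,0,0,0,-0.45]
    - [0,0,1,0,0,0,-0.45]
    - [0,0,0,0,0,0,-0.45]

```text
time: 45.67
ee_pos: [0.52, 0.2628, 0.1648]
eef_rot: [-0.073, 0.997, 0.003, 0.004]
ft_force: [0.8, 1.1, 0.4]
width: 0.0635
```

Request:
send_rows:
  commands:
    - [-0.1,-1,1,0,0,0,-0.45]
    - [-0.1,-1,1,0,0,0,-0.45]
    - [-0.1,-1,1,0,0,0,-0.45]
    - [-0.1,-1,0,0,0,0,-0.45]
    - [0,0,0,0,0,0,-0.45]
    - [0,0,0,0,0,0,-0.45]

```text
time: 46.17
ee_pos: [0.5086, 0.1434, 0.2578]
eef_rot: [-0.075, 0.997, 0.005, 0.007]
ft_force: [0.3, 0.2, 0.4]
width: 0.0632
```

```bash
python3 - <<'E'
from h import *
import pickle
st=r.read_state(); im=r.camera("wrist"); pickle.dump(st,open("w15.pkl","wb")); print(st['ee_pos'],st['joint_vel'].round(2)); cv2.imwrite("pics/w15.png",im)
crop(im,190,90,450,270,3,"w15c.png")
im=r.camera("scene"); crop(im,150,210,310,330,4.8,"s15.png")
E
```

```text
[0.50855426 0.14343848 0.25779291] [ 0.05 -0.04  0.03  0.02  0.03  0.    0.02]
```

View pics/w15c.png

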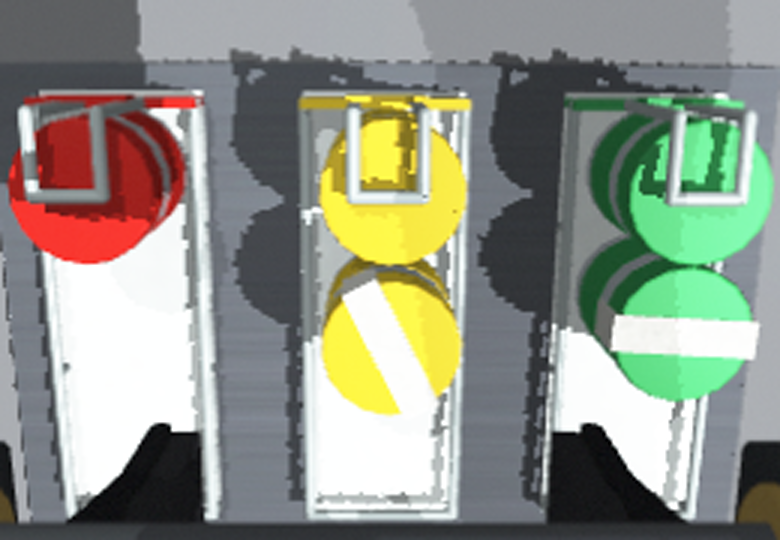

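View pics/s15.png

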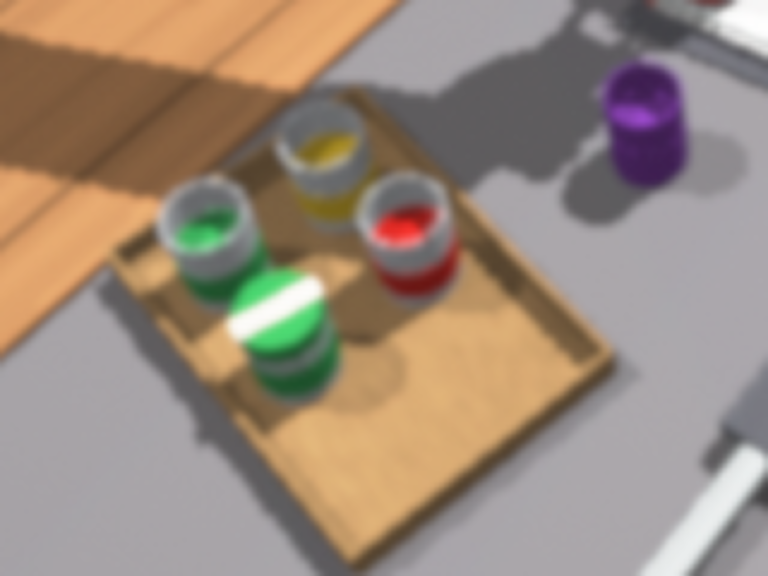

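Request:
send_rows:
  commands:
    - [0,-1,0,-0.05,0.1,0,-0.45]
    - [-0.05,-1,0,0,0,0,-0.45]
    - [-0.05,-1,0,0,0,0,-0.45]
    - [-0.05,-1,0,0,0,0,-0.45]
    - [-0.05,-1,0,0,0,0,-0.45]
    - [-0.05,-1,0,0,0,0,-0.45]
    - [-0.05,-1,0,0,0,0,-0.45]
    - [-0.05,-1,0,0,0,0,-0.45]
    - [-0.05,-1,0,0,0,0,-0.45]
    - [-0.05,-1,0,0,0,0,-0.45]

```text
time: 47.1
ee_pos: [0.4927, -0.1486, 0.25]
eef_rot: [-0.091, 0.996, 0.0, -0.003]
ft_force: [1.1, 0.6, 0.9]
width: 0.0626
```

Request:
send_rows:
  commands:
    - [-0.05,-1,0,0,0,0,-0.45]
    - [-0.05,-1,0,0,0,0,-0.45]
    - [-0.05,-1,0,0,0,0,-0.45]
    - [-0.05,-1,0,0,0,0,-0.45]
    - [-0.05,-1,-0.5,0,0,0,-0.45]
    - [-0.05,-1,-0.8,0,0,0,-0.45]
    - [0,-0.2,-0.8,0,0,0,-0.45]
    - [0,0,0,0,0,0,-0.45]

```text
time: 47.77
ee_pos: [0.4863, -0.341, 0.1787]
eef_rot: [-0.096, 0.995, -0.002, -0.007]
ft_force: [-0.3, 0.5, -0.4]
width: 0.0629
```

```bash
python3 go.py .4815 -.346 .11
```

```text
t 47.7667 pos [ 0.4863 -0.341   0.1787] shift rows [-0.16 -0.17 -2.29] turn [ 0.05 -0.16 -0.5 ] w 0.0629 F [-0.3  0.5 -0.4]
```

Request:
send_rows:
  commands:
    - [-0.15,-0.15,-0.6,0,-0.15,-0.5,-0.45]
    - [-0.05,0,-0.8,0,0,0,-0.45]
    - [0,0,-0.8,0,0,0,-0.45]
    - [0,0,0,0,0,0,-0.45]

```text
time: 48.1
ee_pos: [0.4829, -0.3418, 0.1103]
eef_rot: [-0.075, 0.997, -0.002, -0.002]
ft_force: [-0.1, 1.4, -0.9]
width: 0.0633
```

```bash
python3 go.py .4815 -.346 .046
```

```text
t 48.1 pos [ 0.4829 -0.3418  0.1103] shift rows [-0.05 -0.14 -2.14] turn [ 0.05 -0.05 -0.03] w 0.0633 F [-0.1  1.4 -0.9]
```

Request:
send_rows:
  commands:
    - [-0.1,-0.15,-0.5,0.05,0,0,-0.45]
    - [-0.03,0,-0.6,0,0,0,-0.45]
    - [-0.03,0,-0.6,0,0,0,-0.45]
    - [0,0,-0.3,0,0,0,-0.45]
    - [0,0,0,0,0,0,-0.45]

```text
time: 48.52
ee_pos: [0.4849, -0.3412, 0.0543]
eef_rot: [-0.081, 0.997, 0.0, -0.001]
ft_force: [0.4, -0.4, -1.2]
width: 0.0634
```

```bash
python3 go.py .4815 -.346 .046
```

```text
t 48.5167 pos [ 0.4849 -0.3412  0.0543] shift rows [-0.11 -0.16 -0.28] turn [-0.01 -0.01 -0.15] w 0.0634 F [ 0.4 -0.4 -1.2]
```

Request:
send_rows:
  commands:
    - [-0.12,-0.12,-0.25,0,0,-0.1,-0.45]
    - [0,0,0,0,0,0,0]
    - [0,0,0,0,0,0,0]
    - [0,0,0,0,0,0,0]
    - [0,0,0,0,0,0,0]

```text
time: 48.93
ee_pos: [0.4844, -0.3455, 0.0511]
eef_rot: [-0.077, 0.997, -0.001, 0.002]
ft_force: [-0.3, -0.2, -2.4]
width: 0.0514
```

Request:
send_rows:
  commands:
    - [0,0,0.4,0,0,0,0]
    - [0,0,0.9,0,0,0,0]
    - [0,0,1,0,0,0,0]
    - [0,0,1,0,0,0,0]
    - [0,0,1,0,0,0,0]
    - [0,0.4,0.6,0,0,0,0]
    - [0.2,1,0,0,0,0,0]

```text
time: 49.52
ee_pos: [0.484, -0.3072, 0.2088]
eef_rot: [-0.072, 0.997, -0.001, -0.001]
ft_force: [1.3, -1.6, -1.4]
width: 0.0516
```

```bash
python3 go.py .573 .27 .2; python3 - <<'E'
from h import *
st=r.read_state(); im=r.camera("wrist"); cv2.imwrite("pics/w16.png",im)
W=cam("wrist",st); p=st['ee_pos']+[0,0,.028];t=np.linspace(0,2*np.pi,9)[:-1]
print(proj(W,p+.026*np.c_[np.cos(t),np.sin(t),0*t]).round())
E
```

```text
t 49.5167 pos [ 0.484  -0.3072  0.2088] shift rows [ 2.97 19.24 -0.29] turn [ 0.03 -0.02  0.05] w 0.0516 F [ 1.3 -1.6 -1.4]
[[307. 322.]
 [347. 313.]
 [370. 281.]
 [361. 243.]
 [324. 222.]
 [280. 232.]
 [260. 267.]
 [272. 303.]]
```

View pics/w16.png

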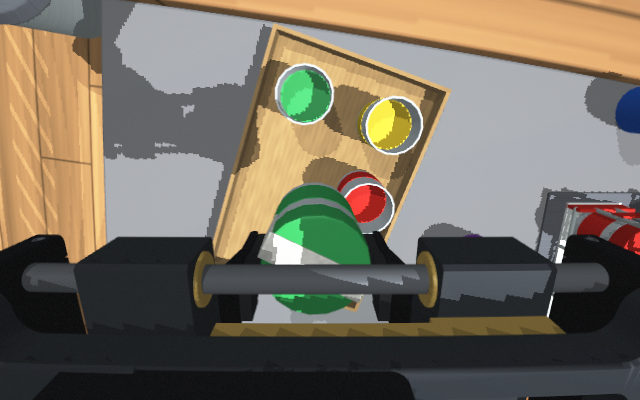

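Request:
send_rows:
  commands:
    - [0.16,1,0,0,0,0,0]
    - [0.16,1,0,0,0,0,0]
    - [0.16,1,0,0,0,0,0]
    - [0.16,1,0,0,0,0,0]
    - [0.16,1,0,0,0,0,0]
    - [0.16,1,0,0,0,0,0]
    - [0.16,1,0,0,0,0,0]
    - [0.16,1,0,0,0,0,0]
    - [0.16,1,0,0,0,0,0]
    - [0.16,1,0,0,0,0,0]

```text
time: 50.4
ee_pos: [0.5311, 0.0096, 0.2156]
eef_rot: [-0.071, 0.997, 0.002, 0.001]
ft_force: [0.5, 0.2, -2.1]
width: 0.0517
```

Request:
send_rows:
  commands:
    - [0.16,1,0,0,0,0,0]
    - [0.16,1,0,0,0,0,0]
    - [0.16,1,0,0,0,0,0]
    - [0.16,1,0,0,0,0,0]
    - [0.16,1,0,0,0,0,0]
    - [0.16,1,0,0,0,0,0]
    - [0.16,1,0,0,0,0,0]
    - [0.16,1,0,0,0,0,0]
    - [0.1,0.7,0,0,0,0,0]
    - [0,0,0,0,0,0,0]

```text
time: 51.23
ee_pos: [0.5681, 0.291, 0.221]
eef_rot: [-0.074, 0.997, 0.004, -0.0]
ft_force: [-0.3, -0.1, -3.3]
width: 0.0516
```

```bash
python3 go.py .577 .271 .11
```

```text
t 51.2333 pos [0.5681 0.291  0.221 ] shift rows [ 0.3  -0.67 -3.7 ] turn [-0.09 -0.01 -0.01] w 0.0516 F [-0.3 -0.1 -3.3]
```

Request:
send_rows:
  commands:
    - [0.3,-0.6,-0.5,-0.1,0,0,0]
    - [0,-0.05,-0.9,0,0,0,0]
    - [0,0,-0.9,0,0,0,0]
    - [0,0,-0.9,0,0,0,0]
    - [0,0,0,0,0,0,0]

```text
time: 51.65
ee_pos: [0.5766, 0.2725, 0.1257]
eef_rot: [-0.077, 0.997, -0.0, 0.001]
ft_force: [-0.2, -0.5, -3.2]
width: 0.0514
```

```bash
python3 go.py .577 .271 .074
```

```text
t 51.65 pos [0.5766 0.2725 0.1257] shift rows [ 0.01 -0.05 -1.72] turn [ 0.01  0.02 -0.06] w 0.0514 F [-0.2 -0.5 -3.2]
```

Request:
send_rows:
  commands:
    - [0.05,0,-0.6,0,0,0,0]
    - [0,0,-0.7,0,0,0,0]
    - [0,0,-0.3,0,0,0,0]
    - [0,0,0,0,0,0,0]

```text
time: 51.98
ee_pos: [0.5789, 0.2716, 0.0815]
eef_rot: [-0.077, 0.997, -0.0, 0.001]
ft_force: [-0.4, 1.1, -1.7]
width: 0.0518
```

```bash
python3 go.py .577 .271 .055
```

```text
t 51.9833 pos [0.5789 0.2716 0.0815] shift rows [-0.06 -0.02 -0.88] turn [ 0.01  0.03 -0.06] w 0.0518 F [-0.4  1.1 -1.7]
```

Request:
send_rows:
  commands:
    - [-0.06,0,-0.4,0,0,0,0]
    - [-0.03,0,-0.4,0,0,0,0]
    - [0,0,0,0,0,0,0]

```text
time: 52.23
ee_pos: [0.5777, 0.2724, 0.0599]
eef_rot: [-0.077, 0.997, 0.001, 0.003]
ft_force: [-0.7, -0.0, -2.0]
width: 0.0516
```

```bash
python3 go.py .577 .271 .055
```

```text
t 52.2333 pos [0.5777 0.2724 0.0599] shift rows [-0.02 -0.05 -0.16] turn [-0.02  0.08 -0.06] w 0.0516 F [-0.7 -0.  -2. ]
```

Request:
send_rows:
  commands:
    - [-0.03,-0.04,-0.15,0,0.05,0,0]
    - [0,0,-0.1,0,0,0,0]
    - [0,0,0,0,0,0,0]
    - [0,0,0,0,0,0,-0.45]
    - [0,0,0,0,0,0,-0.45]
    - [0,0,0,0,0,0,-0.45]
    - [0,0,0.5,0,0,0,-0.45]
    - [0,0,0.9,0,0,0,-0.45]
    - [0,0,1,0,0,0,-0.45]
    - [0,0,1,0,0,0,-0.45]

```text
time: 53.07
ee_pos: [0.5745, 0.2701, 0.1536]
eef_rot: [-0.077, 0.997, -0.001, -0.002]
ft_force: [0.7, 1.3, 0.3]
width: 0.0631
```

Request:
send_rows:
  commands:
    - [-0.3,-0.7,1,0,0,0,-0.45]
    - [-0.7,-1,1,0,0,0,-0.45]
    - [-0.7,-1,1,0,0,0,-0.45]
    - [-0.4,-1,1,0,0,0,-0.45]
    - [0,0,0,0,0,0,-0.45]
    - [0,0,0,0,0,0,-0.45]
    - [0,0,0,0,0,0,-0.45]

```text
time: 53.65
ee_pos: [0.5175, 0.1651, 0.279]
eef_rot: [-0.077, 0.997, 0.004, 0.005]
ft_force: [0.4, 1.3, -0.7]
width: 0.0632
```

```bash
python3 - <<'E'
from h import *
import pickle
st=r.read_state(); im=r.camera("wrist"); pickle.dump(st,open("w17.pkl","wb")); print(st['ee_pos'],st['joint_vel'].round(2)); cv2.imwrite("pics/w17.png",im)
crop(im,190,90,450,270,3,"w17c.png")
im=r.camera("scene"); cv2.imwrite("pics/s17.png",im);crop(im,150,120,410,330,3,"s17c.png")
im=r.camera("side"); crop(im,190,90,370,250,4.3,"sd17.png")
E
```

```text
[0.51754693 0.16511208 0.279001  ] [-0.   -0.01 -0.01  0.01 -0.01 -0.01 -0.  ]
```

View pics/w17c.png

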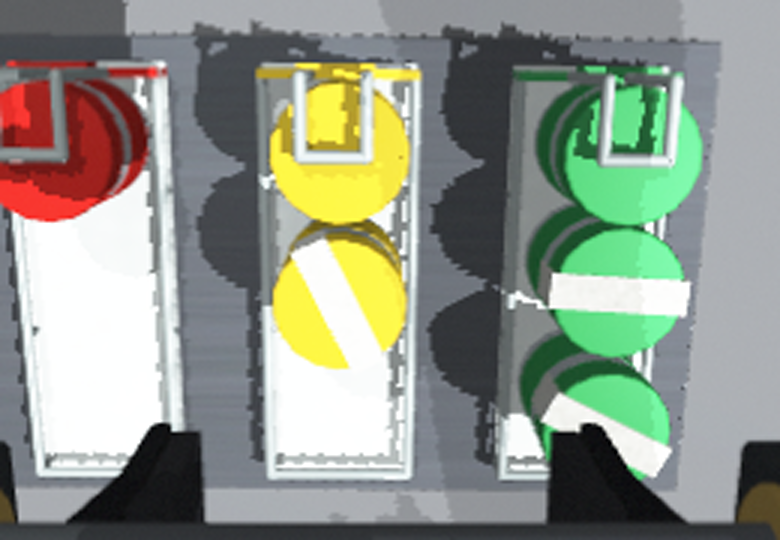

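View pics/s17c.png

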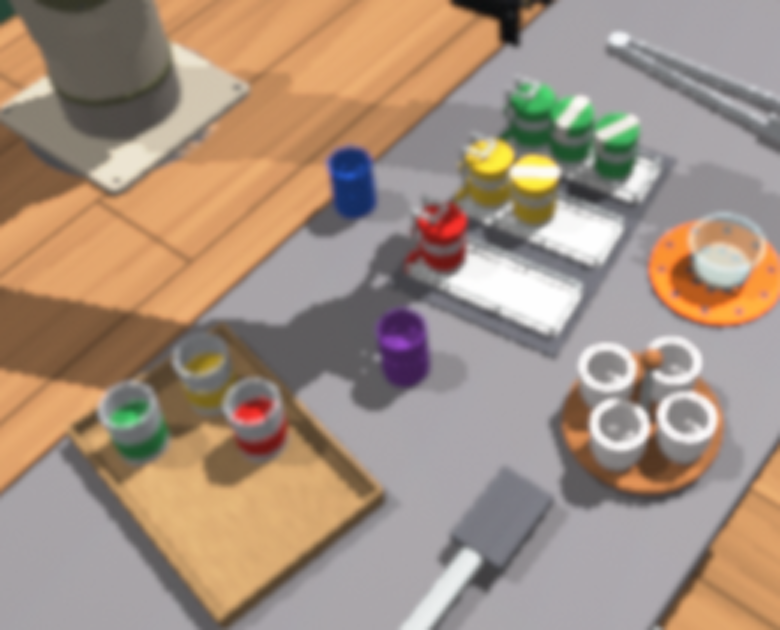

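View pics/sd17.png

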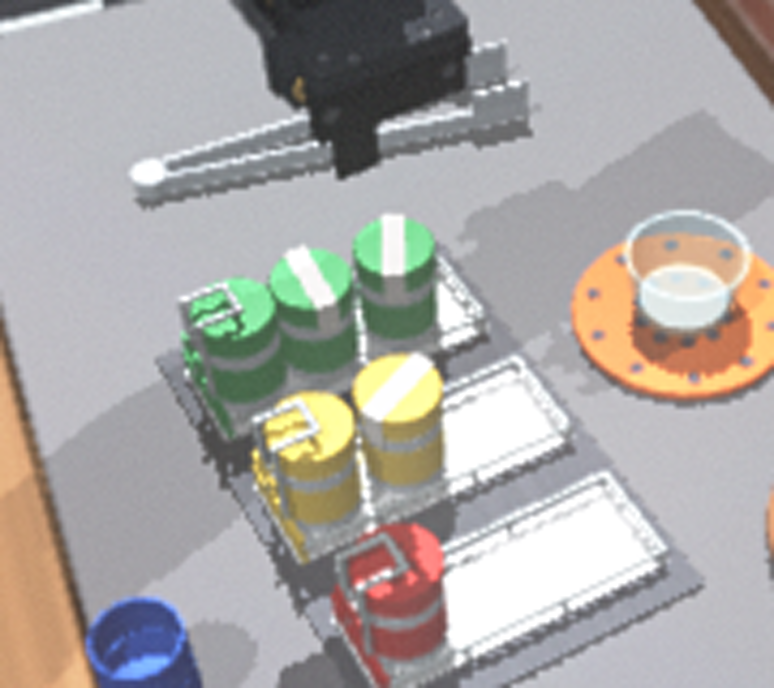

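```bash
python3 - <<'E'
from lanes import *
W=cam("wrist",pickle.load(open("w17.pkl","rb")))
for c,p in(("red",(56,154)),("yellow",(340,153)),("yellow",(340,304)),("green",(634,154)),("green",(619,293)),("green",(606,425))):
    print(c,lane(c,toz(W,[(p[0]/3+190,p[1]/3+90)],[.079])[0]))
E
```

```text
red [-0.0636  0.0069]
yellow [-0.0647  0.0018]
yellow [-0.0067  0.0017]
green [-0.0652  0.0018]
green [-0.0118  0.0002]
green [ 0.0431 -0.0008]
```

```bash
python3 -c "
from bench import r
print(r.close_job()); print(r.read_state()['time'])"
```

```text
the job is handed in; nothing more can be done
None
the job is handed in; nothing more can be done
```

I handed the job in at about 54 s of the 210 s allowed, with all the restocking done. No verdict was reported.

- **Empties:** the red, yellow and green empty tins came out from under their hoops and stand upright on the tray floor.
- **Older tins:** the last wrist-camera check puts them at lane x of about -64 (red), -65 (yellow) and -65 mm (green). The lip stops them at -64.
- **New tins:** one yellow stands at about x = -7 mm, and two greens at about -12 and +43 mm. That leaves about 6 mm clear behind the older yellow and about 1 mm behind the older green. There were no new red tins.
- **Bystanders:** the ramekin, brush and tongs looked unmoved in the pictures, and the gripper was clear of everything. I saw no tin knocked aside.

**One reading disagreed:** red's sideways offset came out as +6.9 mm in that check, against +3 mm earlier. The lane only lets a tin move about 4 mm, and the lid was cut off in the crop I measured from, so I put it down to reading error. It is within the 10 mm limit either way.

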